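# Turn the candlestick bases over on the fence and fit their stems

## Task

The candlestick bases lie socket side down. Turn each one over by pushing it up against the sloping white fence until it leans there and then laying it down the other way, flat on the bench with its socket up, and stand a stem from the rack upright in every socket, fully home. Leave spare stems in the rack, and do not disturb the sanding block or the try square.

Things in the scene. Friction and masses are not known exactly. Their poses are not given: they have to be found in the camera images.
- turning_fence: Turning fence, fixed: slick white face 290 mm wide, leaning back at 52 degrees from the bench. Origin: middle of its foot line, where the face meets the bench (z = 0). x axis: level, into the fence (the face rises along +x); y axis along the foot line. A base pushed flat along x, low at its near edge, rides up the face until it leans flat on it; it takes up to 12 N, and it stays leaning when let go.
- fence_top (a point): Middle of the top edge of the fence's white face, 50 mm above the bench and 39 mm behind the foot line (64 mm up the slope). A leaning base stands 46 mm beyond this edge. Face board 10 mm thick; behind it ribs up to 43 mm high and a foot board reach 112 mm behind the foot line. Bench and well cover are one flat surface at z = 0, free for the bases from x 0.38 to 0.66, y -0.36 to the fence.
- base1_mid (a point): Candlestick base 1 (may be absent): square oak board 110 x 110 x 20 mm, 0.13 to 0.25 kg; point at its very centre. z axis: out of the plain underside with four cork pads, up at the start; x, y square to its edges. The other face has in its middle a tapered socket, 24 mm wide at the mouth, 17 mm at the bottom, 15 mm deep. Its 20 mm edge can be pinched once it stands.
- base2_mid (a point): Candlestick base 2 (may be absent): square oak board 110 x 110 x 20 mm, 0.13 to 0.25 kg; point at its very centre. z axis: out of the plain underside with four cork pads, up at the start; x, y square to its edges. The other face has in its middle a tapered socket, 24 mm wide at the mouth, 17 mm at the bottom, 15 mm deep. Its 20 mm edge can be pinched once it stands.
- base3_mid (a point): Candlestick base 3 (may be absent): square oak board 110 x 110 x 20 mm, 0.13 to 0.25 kg; point at its very centre. z axis: out of the plain underside with four cork pads, up at the start; x, y square to its edges. The other face has in its middle a tapered socket, 24 mm wide at the mouth, 17 mm at the bottom, 15 mm deep. Its 20 mm edge can be pinched once it stands.
- stem1_mid (a point): Turned pale stem 1, 90 mm tall, 0.07 kg; point on its axis at half height; z axis up the stem. Tapered spigot 16 mm wide at the foot, 24 mm at 14 mm height; collar 36 mm wide from 14 to 19 mm; thin waist; straight cup 31 mm wide from 60 to 90 mm (grip there). Fully home in a base that lies socket up, the collar rests on it and this point is 41 mm above the base's centre.
- stem2_mid (a point): Turned pale stem 2, 90 mm tall, 0.07 kg; point on its axis at half height; z axis up the stem. Tapered spigot 16 mm wide at the foot, 24 mm at 14 mm height; collar 36 mm wide from 14 to 19 mm; thin waist; straight cup 31 mm wide from 60 to 90 mm (grip there). Fully home in a base that lies socket up, the collar rests on it and this point is 41 mm above the base's centre.
- stem3_mid (a point): Turned pale stem 3, 90 mm tall, 0.07 kg; point on its axis at half height; z axis up the stem. Tapered spigot 16 mm wide at the foot, 24 mm at 14 mm height; collar 36 mm wide from 14 to 19 mm; thin waist; straight cup 31 mm wide from 60 to 90 mm (grip there). Fully home in a base that lies socket up, the collar rests on it and this point is 41 mm above the base's centre.
- stem_rack_hole0 (a point): Mouth centre of hole 0 of the fixed drilled rack (dark wood block 205 x 75 x 26 mm; holes 26.5 mm wide, 19 mm deep, 65 mm apart); point on the block's top face, z = 0.026. A stem in it rests on its shoulder, its mid point 31 mm above this point.
- stem_rack_hole1 (a point): Mouth centre of hole 1 of the fixed drilled rack (dark wood block 205 x 75 x 26 mm; holes 26.5 mm wide, 19 mm deep, 65 mm apart); point on the block's top face, z = 0.026. A stem in it rests on its shoulder, its mid point 31 mm above this point.
- stem_rack_hole2 (a point): Mouth centre of hole 2 of the fixed drilled rack (dark wood block 205 x 75 x 26 mm; holes 26.5 mm wide, 19 mm deep, 65 mm apart); point on the block's top face, z = 0.026. A stem in it rests on its shoulder, its mid point 31 mm above this point.
- sanding_block: Cork sanding block 86 x 123 x 37 mm, a bystander; origin: centre of its underside.
- try_square: Small try square lying flat, 117 x 118 x 13 mm, a bystander; origin: centre of its underside.

How it is judged (in metres and radians):
On the way:
1. a base has been pushed up to lean against the fence (((angle between base1_mid's own z axis and vertical between 0.7 and 1.3 rad and contact force between base1 and turning_fence above 0.1 N) or (angle between base2_mid's own z axis and vertical between 0.7 and 1.3 rad and contact force between base2 and turning_fence above 0.1 N) or (angle between base3_mid's own z axis and vertical between 0.7 and 1.3 rad and contact force between base3 and turning_fence above 0.1 N))), for 0.2 s.
At the end, for the whole second after the job is handed in: Every base present lies flat (within 0.06 rad) on the bench or well cover, socket up, with a stem standing fully home in its socket: within 5 mm of the base's centre, upright within 0.07 rad, shoulder within 3.5 mm of the base. Every other stem stands in a rack hole (angle between each of base1_mid, base2_mid, base3_mid's own z axis and vertical above 3.08 rad and height (world z) of base1_mid between 0.007 and 0.014 m and ((horizontal distance between stem1_mid and base1_mid below 0.005 m and z of stem1_mid in the frame of base1_mid between -0.0445 and -0.03 m and angle between stem1_mid's own z axis and vertical below 0.07 rad) or (horizontal distance between stem2_mid and base1_mid below 0.005 m and z of stem2_mid in the frame of base1_mid between -0.0445 and -0.03 m and angle between stem2_mid's own z axis and vertical below 0.07 rad) or (horizontal distance between stem3_mid and base1_mid below 0.005 m and z of stem3_mid in the frame of base1_mid between -0.0445 and -0.03 m and angle between stem3_mid's own z axis and vertical below 0.07 rad)) and height (world z) of base2_mid between 0.007 and 0.014 m and ((horizontal distance between stem1_mid and base2_mid below 0.005 m and z of stem1_mid in the frame of base2_mid between -0.0445 and -0.03 m and angle between stem1_mid's own z axis and vertical below 0.07 rad) or (horizontal distance between stem2_mid and base2_mid below 0.005 m and z of stem2_mid in the frame of base2_mid between -0.0445 and -0.03 m and angle between stem2_mid's own z axis and vertical below 0.07 rad) or (horizontal distance between stem3_mid and base2_mid below 0.005 m and z of stem3_mid in the frame of base2_mid between -0.0445 and -0.03 m and angle between stem3_mid's own z axis and vertical below 0.07 rad)) and height (world z) of base3_mid between 0.007 and 0.014 m and ((horizontal distance between stem1_mid and base3_mid below 0.005 m and z of stem1_mid in the frame of base3_mid between -0.0445 and -0.03 m and angle between stem1_mid's own z axis and vertical below 0.07 rad) or (horizontal distance between stem2_mid and base3_mid below 0.005 m and z of stem2_mid in the frame of base3_mid between -0.0445 and -0.03 m and angle between stem2_mid's own z axis and vertical below 0.07 rad) or (horizontal distance between stem3_mid and base3_mid below 0.005 m and z of stem3_mid in the frame of base3_mid between -0.0445 and -0.03 m and angle between stem3_mid's own z axis and vertical below 0.07 rad)) and ((horizontal distance between stem1_mid and base1_mid below 0.005 m and z of stem1_mid in the frame of base1_mid between -0.0445 and -0.03 m and angle between stem1_mid's own z axis and vertical below 0.07 rad) or (horizontal distance between stem1_mid and base2_mid below 0.005 m and z of stem1_mid in the frame of base2_mid between -0.0445 and -0.03 m and angle between stem1_mid's own z axis and vertical below 0.07 rad) or (horizontal distance between stem1_mid and base3_mid below 0.005 m and z of stem1_mid in the frame of base3_mid between -0.0445 and -0.03 m and angle between stem1_mid's own z axis and vertical below 0.07 rad) or ((horizontal distance between stem1_mid and stem_rack_hole0 below 0.007 m and distance between stem1_mid and stem_rack_hole0 below 0.035 m) or (horizontal distance between stem1_mid and stem_rack_hole1 below 0.007 m and distance between stem1_mid and stem_rack_hole1 below 0.035 m) or (horizontal distance between stem1_mid and stem_rack_hole2 below 0.007 m and distance between stem1_mid and stem_rack_hole2 below 0.035 m))) and ((horizontal distance between stem2_mid and base1_mid below 0.005 m and z of stem2_mid in the frame of base1_mid between -0.0445 and -0.03 m and angle between stem2_mid's own z axis and vertical below 0.07 rad) or (horizontal distance between stem2_mid and base2_mid below 0.005 m and z of stem2_mid in the frame of base2_mid between -0.0445 and -0.03 m and angle between stem2_mid's own z axis and vertical below 0.07 rad) or (horizontal distance between stem2_mid and base3_mid below 0.005 m and z of stem2_mid in the frame of base3_mid between -0.0445 and -0.03 m and angle between stem2_mid's own z axis and vertical below 0.07 rad) or ((horizontal distance between stem2_mid and stem_rack_hole0 below 0.007 m and distance between stem2_mid and stem_rack_hole0 below 0.035 m) or (horizontal distance between stem2_mid and stem_rack_hole1 below 0.007 m and distance between stem2_mid and stem_rack_hole1 below 0.035 m) or (horizontal distance between stem2_mid and stem_rack_hole2 below 0.007 m and distance between stem2_mid and stem_rack_hole2 below 0.035 m))) and ((horizontal distance between stem3_mid and base1_mid below 0.005 m and z of stem3_mid in the frame of base1_mid between -0.0445 and -0.03 m and angle between stem3_mid's own z axis and vertical below 0.07 rad) or (horizontal distance between stem3_mid and base2_mid below 0.005 m and z of stem3_mid in the frame of base2_mid between -0.0445 and -0.03 m and angle between stem3_mid's own z axis and vertical below 0.07 rad) or (horizontal distance between stem3_mid and base3_mid below 0.005 m and z of stem3_mid in the frame of base3_mid between -0.0445 and -0.03 m and angle between stem3_mid's own z axis and vertical below 0.07 rad) or ((horizontal distance between stem3_mid and stem_rack_hole0 below 0.007 m and distance between stem3_mid and stem_rack_hole0 below 0.035 m) or (horizontal distance between stem3_mid and stem_rack_hole1 below 0.007 m and distance between stem3_mid and stem_rack_hole1 below 0.035 m) or (horizontal distance between stem3_mid and stem_rack_hole2 below 0.007 m and distance between stem3_mid and stem_rack_hole2 below 0.035 m)))); the robot touches nothing.
It fails at once if the sanding block is moved more than 4 cm (distance of sanding_block from where it was at the start of the episode above 0.04 m).
It fails at once if the try square is moved more than 4 cm (distance of try_square from where it was at the start of the episode above 0.04 m).
Of base1, base2, base3 only 2 to 3 are there at a start; the rules pass over those that are not, and their reading is None.
At some moment in a run one of base1, base2, base3 may be knocked a few centimetres aside while the robot is not near it.
It also fails if it takes over 210 s, if anything falls off the work surface, if the arm or the gripper's body presses on something with over 40 N, if the wrist force passes 120 N, or if a joint passes its speed limit or range.

## Robot

A 6-joint arm with a two-finger parallel gripper is mounted at the origin on a cart in front of the work surface, level with it; the furniture and walls round the work are solid. World frame = base frame: x ahead of the robot, y to its left, z up, the work surface at z = 0. Lengths are in m, angles in degrees, forces in N, time in s.
With the tool pointing down it reaches from about 0.375 to 0.975 m from the base axis. Payload 3.8 kg.
Tool frame: the origin (TCP) lies at the very end of the fingers, on their centre line; the grasp point (between the pads) lies 19 mm behind it; z points along the fingers, y is the direction in which the jaws open and shut (so a half turn about z gives the same grasp; the last joint's range is limited). The gripper opens to 88 mm and grips with 3 to 60 N. Pads are 18 mm wide; open, the fingers measure 123 mm over their backs; the gripper's body (75 mm by 187 mm) begins 45 mm behind the grasp point.
Start: joints at [-74.364, 15.12, 91.902, -0, 72.978, -2.114], TCP at [0.206, -0.643, 0.239] pointing down, gripper open.
Joint ranges: [-150.88, 150.88], [-54.13, 125.18], [17.81, 147.31], [-75.09, 255.09], [0, 152.58], [-146.25, 146.25]. Speed limits (degrees/s): [147.25, 147.25, 180, 180, 180, 180].

## Interface

Orientations are given as a 3x3 rotation matrix whose columns are the frame's x, y, z axes.
In Python, from workcell import ctrl, eyes, workorder gives the robot as it stands.
- The arm moves only by the shell command python3 -m inch 'ROWS'. ROWS is JSON, a list of rows, each a list of 3 entries, a list of its own where there are three numbers: the shift along the tool's x, y, z in cm, then the turn, a rotation vector about the tool's x, y, z in rad, then the opening in per cent of the stroke, from 0 (shut) to 100 (fully open). A call has 1 to 8 rows; each row shifts and turns the commanded pose from where the row before left it, along the tool's axes as they then stand; what a row does not reach is not made up. A row lasts 1/12 s, in which the tool goes at most 41.7 mm and 7.16 degrees, less where a joint would pass 70% of its speed; a pose out of reach is approached as far as the arm can. A call is refused whole if a number of a shift passes 4.17 or a number of a turn 0.125, either way. A call with a gripper value outside its range is refused whole. The fingers move at their own pace and stop on an object; the grip force is fixed at half the most. Time passes only in rows, so rows that do not move let the fingers close. It gives the time, the measured TCP pose, the force and the opening at its end, in the units of the state.
- ctrl.get_state(): the state, without advancing time (a new reading comes with each control period).
- eyes.grab_frame(name): name is "scene" or "side" or "wrist"; returns the picture (480x640x3 uint8, red, green, blue); there is no depth.
- eyes.camera_model(name): a dict with "mtx" (3x3 intrinsics, pixels), "R" (3x3) and "t" (3): a world point X has camera coordinates R X + t; the wrist camera has in their place "hand_eye" (4x4, takes a point from camera to tool coordinates, whose origin is the TCP and whose axes are the flange's). Camera axes: x right, y down, z forward; pixel columns grow to the right and rows downward; lengths in m; the calibration is good to about 2 mm. The wrist camera is an equidistant fisheye: a pixel r from the principal point sees the ray r / f radians off the axis. A picture is of the moment at which its call begins: read the wrist's pose just before it. camera_model takes no time and is no camera call.
- workorder.job_done(): hands the job in, once; it reports no verdict.
The state is a dict: "time": time; "qpos": joint angles; "dq": joint speeds; "tau": joint torques, N m; "ee_pos": TCP position; "eef_rot": TCP orientation; "ft_force": force on the tool from outside, world axes, zero at the start; "moment": the same for the moment, N m; "opening": opening from 0.0 (shut) to 1.0 (fully open).
Only numpy, scipy, OpenCV 4.12 (cv2) and the standard library are available. Lean on these libraries where they do the work, as an engineer would, in place of code of your own. Each camera call takes 0.05 s, during which the arm holds its last target. There are 200 camera calls.

## Working session

There is one attempt and no reset: what is moved stays moved. The work goes in short steps, Python scripts to look and compute and a shell command to move; the robot and the scene stay as the last step left them, time stands still between calls to the robot, and variables do not carry over. Pictures are saved under pics/ and viewed, about 12 in all and at most 16, crops included, and the job is handed in when it is done.

```bash
ls; mkdir -p pics; python3 - <<'E'
from workcell import ctrl, eyes
import cv2, numpy as np
s=ctrl.get_state(); print(s)
a=eyes.grab_frame("scene"); b=eyes.grab_frame("side")
cv2.imwrite("pics/scene0.png",a[:,:,::-1]); cv2.imwrite("pics/side0.png",b[:,:,::-1])
for n in("scene","side","wrist"): print(n,eyes.camera_model(n))
E
```

```text
pics
{'time': 0.0, 'qpos': array([-7.43634777e+01,  1.51677964e+01,  9.19792267e+01, -1.82749943e-04,
        7.29768300e+01, -2.11411554e+00]), 'dq': array([-0.02361768,  0.03492547, -0.06513356,  0.03414898, -0.03839049,
        0.02590618]), 'tau': array([-1.09011606e-03, -5.02114892e+01, -3.56873095e+01,  7.26478687e-02,
        2.92785116e-02, -1.81047171e-04]), 'ee_pos': array([ 0.20560224, -0.64219843,  0.23742312]), 'eef_rot': array([[ 9.52392142e-01,  3.04875162e-01, -5.85572486e-04],
       [ 3.04875714e-01, -9.52389872e-01,  2.08082004e-03],
       [ 7.66970416e-05, -2.16028349e-03, -9.99997664e-01]]), 'ft_force': array([-0.11032182, -0.27865915,  0.67062376]), 'moment': array([0.02320386, 0.00768177, 0.02708445]), 'opening': 1.0025216890799016}
scene {'mtx': array([[519.96108718,   0.        , 316.48967058],
       [  0.        , 519.96108718, 242.57090057],
       [  0.        ,   0.        ,   1.        ]]), 'R': array([[-0.46997326, -0.88250497,  0.01761001],
       [-0.42751182,  0.21012405, -0.87925055],
       [ 0.77224269, -0.42075274, -0.47603399]]), 't': array([0
[... 231 characters left out ...]
 0.40646004,  0.01281097],
       [ 0.24756676,  0.58088291, -0.77542617],
       [-0.32262143, -0.70524129, -0.63130827]]), 't': array([ 0.55217854, -0.10865148,  1.34516126])}
wrist {'mtx': array([[371.64829954,   0.        , 327.95976481],
       [  0.        , 371.64829954, 244.15812797],
       [  0.        ,   0.        ,   1.        ]]), 'hand_eye': array([[-7.26851051e-05, -9.51233570e-01, -3.08471539e-01,
         8.13834580e-02],
       [ 9.99999118e-01,  3.39970824e-04, -1.28399755e-03,
        -1.40851604e-04],
       [ 1.32625290e-03, -3.08471360e-01,  9.51232706e-01,
        -1.45893483e-01],
       [ 0.00000000e+00,  0.00000000e+00,  0.00000000e+00,
         1.00000000e+00]])}
```

View pics/scene0.png

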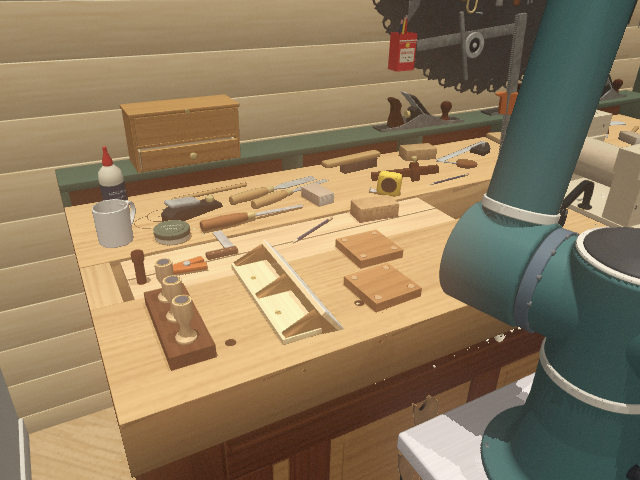

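View pics/side0.png

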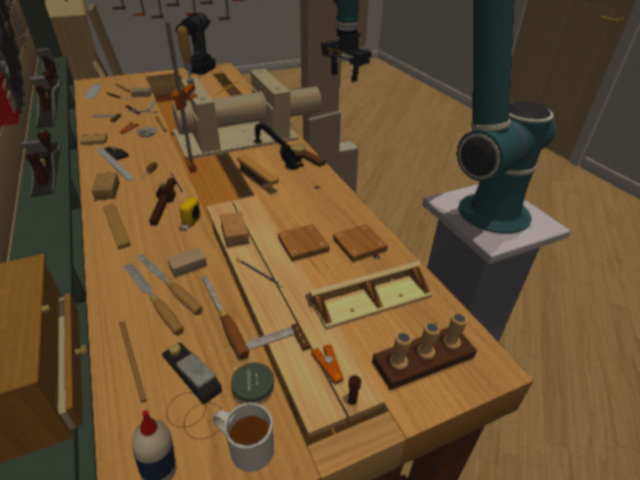

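Scene: two bases at about (369,248) and (383,285), the fence in back view from (265,245) to (330,330), and three stems in the rack at (163,275), (173,290) and (183,310). Side: the same two bases at (303,241) and (360,241), the rack at (425,350), and no third base.

```bash
cat > h.py <<'E'
import numpy as np, cv2
from workcell import ctrl, eyes
def px2w(cam,uv,z):
    m=eyes.camera_model(cam); uv=np.atleast_2d(np.array(uv,float))
    r=np.c_[uv,np.ones(len(uv))]@np.linalg.inv(m["mtx"]).T@m["R"]
    c=-m["R"].T@m["t"]; return c+r*((z-c[2])/r[:,2:])
def wpose(s=None):
    s=s or ctrl.get_state(); T=np.eye(4); T[:3,:3]=s["eef_rot"]; T[:3,3]=s["ee_pos"]; return T
def wpx2w(T,uv,z):
    m=eyes.camera_model("wrist"); K=m["mtx"]; uv=np.atleast_2d(np.array(uv,float))
    d=(uv-K[:2,2])/K[0,0]; th=np.linalg.norm(d,axis=1,keepdims=True)
    ray=np.c_[d/th*np.sin(th),np.cos(th)]; H=T@m["hand_eye"]
    r=ray@H[:3,:3].T; c=H[:3,3]; return c+r*((z-c[2])/r[:,2:])
def w2wpx(T,P):
    m=eyes.camera_model("wrist"); K=m["mtx"]; H=np.linalg.inv(T@m["hand_eye"])
    p=np.atleast_2d(P)@H[:3,:3].T+H[:3,3]; rr=np.linalg.norm(p[:,:2],axis=1,keepdims=True)
    return K[:2,2]+p[:,:2]/rr*np.arctan2(rr,p[:,2:])*K[0,0]
def w2px(cam,P):
    m=eyes.camera_model(cam); p=(np.atleast_2d(P)@m["R"].T+m["t"])@m["mtx"].T; return p[:,:2]/p[:,2:]
def st():
    s=ctrl.get_state(); print("t",round(s["time"],2),"p",np.round(s["ee_pos"],4),"F",np.round(s["ft_force"],1),"op",round(s["opening"],3),"\nR",np.round(s["eef_rot"],3).tolist(),"q",np.round(s["qpos"],1)); return s
E
python3 - <<'E'
from h import *
np.set_printoptions(precision=3,suppress=True)
print("bases",px2w("scene",[(369,247),(383,284)],.02)[:,:2],px2w("side",[(303,240),(360,240)],.02)[:,:2])
print("rack/stemtops z.116?",px2w("scene",[(164,263),(172,281),(182,300)],.102)[:,:2],px2w("side",[(402,338),(432,326),(457,318)],.102)[:,:2])
print("fence top z.05",px2w("scene",[(264,243),(330,325)],.05)[:,:2])
print("sq/sand",px2w("side",[(235,227),(290,335)],.02)[:,:2])
s=st()
E
```

```text
bases [[ 0.59  -0.08 ]
 [ 0.451 -0.022]] [[ 0.603 -0.08 ]
 [ 0.46  -0.019]]
rack/stemtops z.116? [[0.579 0.366]
 [0.515 0.369]
 [0.453 0.369]] [[0.587 0.368]
 [0.517 0.366]
 [0.458 0.369]]
fence top z.05 [[0.659 0.143]
 [0.349 0.156]]
sq/sand [[ 0.757 -0.211]
 [ 0.757  0.213]]
t 0.1 p [ 0.206 -0.642  0.237] F [-1.3  0.9 -0.5] op 1.002 
R [[0.952, 0.305, -0.001], [0.305, -0.952, 0.002], [0.0, -0.002, -1.0]] q [-74.4  15.2  92.    0.   73.   -2.1]
```

```bash
python3 -m inch '[[[0,0,-4],[0,0,0],100],[[0,0,-4],[0,0,0],100],[[0,0,-4],[0,0,0],100],[[0,0,-3],[0,0,0],100],[[2.72,-2.76,0],[0,0,0],100],[[2.72,-2.76,0],[0,0,0],100],[[2.72,-2.76,0],[0,0,0],100],[[2.72,-2.76,0],[0,0,0],100]]'
python3 -m inch '[[[2.72,-2.76,0],[0,0,0],100],[[2.72,-2.76,0],[0,0,0],100],[[2.72,-2.76,0],[0,0,0],100],[[2.72,-2.76,0],[0,0,0],100],[[2.72,-2.76,0],[0,0,0],100],[[2.72,-2.76,0],[0,0,0],100],[[2.72,-2.76,0],[0,0,0],100],[[2.72,-2.76,0],[0,0,0],100]]'
python3 -m inch '[[[2.72,-2.76,0],[0,0,0],100],[[2.72,-2.76,0],[0,0,0],100],[[2.72,-2.76,0],[0,0,0],100],[[0,0,0],[0,0,-0.124],70],[[0,0,0],[0,0,-0.124],70],[[0,0,0],[0,0,-0.124],70],[[0,0,0],[0,0,-0.124],70],[[0,0,0],[0,0,-0.124],70]]'
python3 -m inch '[[[0,0,0],[0,0,-0.124],70],[[0,0,0],[0,0,-0.124],70],[[0,0,0],[0,0,-0.124],70],[[0,0,0],[0,0,-0.124],70],[[0,0,0],[0,0,-0.124],70],[[0,0,0],[0,0,-0.022],70],[[0,0,0],[0,0,0],70],[[0,0,0],[0,0,0],70]]'
python3 - <<'E'
from h import *
s=st(); im=eyes.grab_frame("wrist"); np.save("pics/w1.npy",im); np.save("pics/w1T.npy",wpose(s)); cv2.imwrite("pics/w1.png",im[:,:,::-1])
E
```

```text
time: 0.77
ee_pos: [0.276, -0.5031, 0.3882]
eef_rot: [[0.953, 0.304, -0.0], [0.304, -0.953, 0.001], [0.0, -0.001, -1.0]]
ft_force: [0.8, 0.1, 0.3]
opening: 0.998
time: 1.43
ee_pos: [0.4158, -0.226, 0.3883]
eef_rot: [[0.953, 0.305, -0.0], [0.305, -0.953, 0.0], [-0.0, -0.0, -1.0]]
ft_force: [-0.3, -0.3, -0.7]
opening: 1.002
time: 2.1
ee_pos: [0.468, -0.1238, 0.3881]
eef_rot: [[0.593, 0.806, -0.001], [0.806, -0.593, 0.0], [-0.0, -0.001, -1.0]]
ft_force: [0.2, -0.0, 0.2]
opening: 0.701
time: 2.77
ee_pos: [0.468, -0.1241, 0.3884]
eef_rot: [[0.002, 1.0, -0.0], [1.0, -0.002, 0.0], [0.0, -0.0, -1.0]]
ft_force: [0.3, -0.7, 0.1]
opening: 0.703
t 2.77 p [ 0.468  -0.1241  0.3884] F [ 0.3 -0.7  0.1] op 0.703 
R [[0.002, 1.0, -0.0], [1.0, -0.002, 0.0], [0.0, -0.0, -1.0]] q [-17.8  -9.2 101.9   0.   87.3 -17.7]
```

View pics/w1.png

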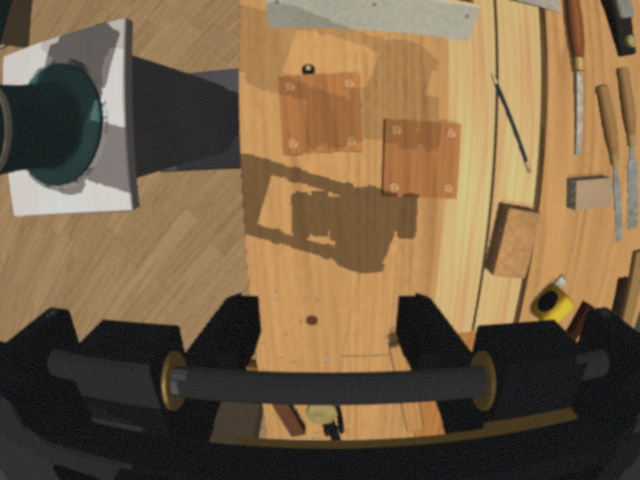

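Wrist: base B's corners are at (279,75), (360,72), (362,151) and (283,155), and base A's at (385,119), (461,121), (459,198) and (383,195). The fence foot runs from (267,27) to (474,39). The sanding block is near (513,240), well clear.

```bash
python3 - <<'E'
from h import *
np.set_printoptions(precision=4,suppress=True)
T=np.load("pics/w1T.npy")
for n,c in(("B",[(279,75),(360,72),(362,151),(283,155)]),("A",[(385,119),(461,121),(459,198),(383,195)])):
    P=wpx2w(T,c,.02)[:,:2]; print(n,P.mean(0),"sides",np.linalg.norm(P-np.roll(P,-1,0),axis=1))
    e=[P[1]-P[0],P[2]-P[3]]; print(" yaw deg",[np.degrees(np.arctan2(v[1],v[0])) for v in e])
print("foot",wpx2w(T,[(267,27),(474,39)],0)[:,:2])
print("scene chk",px2w("scene",[(335,243),(371,231),(403,248),(367,264),(344,283),(389,262),(422,284),(374,307)],.02)[:,:2].reshape(2,4,2).mean(1))
print("sand",wpx2w(T,[(500,205),(540,211),(527,278),(488,268)],.037)[:,:2])
E
```

```text
B [ 0.4593 -0.0219] sides [0.1099 0.1102 0.109  0.1121]
 yaw deg [np.float64(1.7003002242759693), np.float64(2.6863942068525097)]
A [ 0.6028 -0.0829] sides [0.1104 0.1124 0.1141 0.107 ]
 yaw deg [np.float64(1.6412540930172885), np.float64(-1.076909556504023)]
foot [[0.3825 0.1086]
 [0.6854 0.1028]]
scene chk [[ 0.5941 -0.0824]
 [ 0.4536 -0.0227]]
sand [[ 0.7212 -0.144 ]
 [ 0.7944 -0.151 ]
 [ 0.7899 -0.262 ]
 [ 0.7143 -0.2429]]
```

```bash
python3 -m inch '[[[1.6,-0.9,3],[0,0,0],70],[[0,0,4],[0,0,0],70],[[0,0,4],[0,0,0],70],[[0,0,4],[0,0,0],70],[[0,0,4],[0,0,0],70],[[0,0,4],[0,0,0],70],[[0,0,4],[0,0,0],70],[[0,0,4],[0,0,0],70]]'
python3 -m inch '[[[0,0,3],[0,0,0],70],[[0,0,2.5],[0,0,0],70],[[0,0,1.6],[0,0,0],70],[[0,0,0],[0,0,0],70],[[0,0,0],[0,0,0],70]]'
```

```text
time: 3.48
ee_pos: [0.4591, -0.1082, 0.0773]
eef_rot: [[0.001, 1.0, 0.001], [1.0, -0.001, -0.0], [-0.0, 0.001, -1.0]]
ft_force: [0.8, -0.2, -0.5]
opening: 0.698
time: 3.9
ee_pos: [0.4583, -0.108, 0.007]
eef_rot: [[0.0, 1.0, -0.002], [1.0, -0.0, 0.001], [0.001, -0.002, -1.0]]
ft_force: [1.0, -0.4, -0.3]
opening: 0.697
```

```bash
python3 -m inch '[[[1.2,0,0],[0,0,0],70],[[1.2,0,0],[0,0,0],70],[[1.2,0,0],[0,0,0],70],[[1.2,0,0],[0,0,0],70],[[1.2,0,0],[0,0,0],70],[[1.2,0,0],[0,0,0],70],[[1.2,0,0],[0,0,0],70],[[1,0,0],[0,0,0],70]]'
python3 -m inch '[[[0.8,0,0],[0,0,0],70],[[0.8,0,0],[0,0,0],70],[[0.8,0,0],[0,0,0],70],[[0.8,0,0],[0,0,0],70],[[0.8,0,0],[0,0,0],70],[[0.8,0,0],[0,0,0],70],[[0.8,0,0],[0,0,0],70],[[0.8,0,0],[0,0,0],70]]'
```

```text
time: 4.57
ee_pos: [0.4603, -0.0131, 0.0094]
eef_rot: [[-0.002, 1.0, 0.003], [1.0, 0.002, -0.001], [-0.001, 0.003, -1.0]]
ft_force: [-0.6, -4.9, -0.0]
opening: 0.699
time: 5.23
ee_pos: [0.4587, 0.0507, 0.0075]
eef_rot: [[-0.001, 1.0, -0.001], [1.0, 0.001, 0.0], [0.0, -0.001, -1.0]]
ft_force: [0.2, -1.0, -0.4]
opening: 0.698
```

```bash
python3 -m inch '[[[0.8,0,0],[0,0,0],70],[[0.8,0,0],[0,0,0],70],[[0.5,0,0],[0,0,0],70],[[0.4,0,0],[0,0,0],70],[[0.3,0,0],[0,0,0],70],[[0.2,0,0],[0,0,0],70],[[0,0,0],[0,0,0],70]]'
python3 - <<'E'
from h import *
a=eyes.grab_frame("scene"); b=eyes.grab_frame("side"); w=eyes.grab_frame("wrist")
c=np.hstack([cv2.resize(a[180:380,200:440],None,fx=1.6,fy=1.6),cv2.resize(b[180:380,250:490],None,fx=1.6,fy=1.6)])
cv2.imwrite("pics/p2.png",c[:,:,::-1]); cv2.imwrite("pics/w2.png",w[:,:,::-1])
E
```

```text
time: 5.82
ee_pos: [0.4588, 0.0798, 0.0077]
eef_rot: [[-0.002, 1.0, -0.0], [1.0, 0.002, -0.0], [-0.0, -0.0, -1.0]]
ft_force: [-0.6, -2.7, -0.2]
opening: 0.701
```

View pics/p2.png

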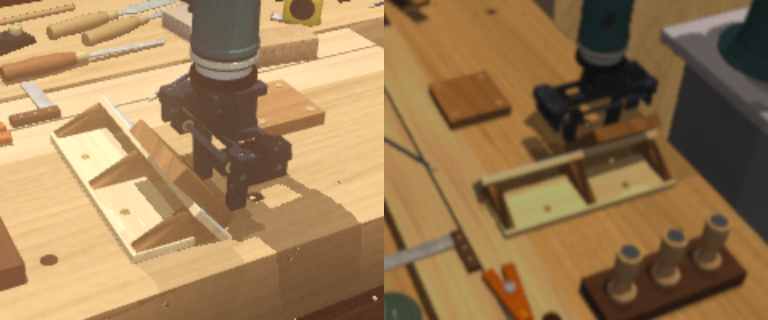

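The base now leans on the fence in both views. I'll nudge it until the force rises, then back off.

```bash
python3 -m inch '[[[0.2,0,0],[0,0,0],70],[[0,0,0],[0,0,0],70]]'
python3 -m inch '[[[0.2,0,0],[0,0,0],70],[[0,0,0],[0,0,0],70]]'
```

```text
time: 6.13
ee_pos: [0.4589, 0.0804, 0.0078]
eef_rot: [[-0.002, 1.0, -0.0], [1.0, 0.002, -0.002], [-0.002, -0.0, -1.0]]
ft_force: [-0.9, -9.9, 0.3]
opening: 0.7
time: 6.3
ee_pos: [0.4589, 0.0809, 0.008]
eef_rot: [[-0.003, 1.0, -0.001], [1.0, 0.003, -0.005], [-0.005, -0.001, -1.0]]
ft_force: [-2.4, -17.0, 3.4]
opening: 0.7
```

```bash
python3 -m inch '[[[-0.4,0,0],[0,0,0],70],[[-1.6,0,0],[0,0,0],70],[[-2,0,0],[0,0,0],70],[[0,0,-3],[0,0,0],60],[[0,0,-4],[0,0,0],60],[[0,0,-4],[0,0,0],60],[[0,0,-4],[0,0,0],60],[[0,0,-4],[0,0,0],50]]'
python3 -m inch '[[[0,0,-4],[0,0,-0.124],42],[[3.5,0,0],[0,0,0],42],[[3.5,0,0],[0,0,0],42],[[3.5,0,0],[0,0,0],42],[[0,0,0],[0,0,-0.124],42],[[0,0,0],[0,0,-0.124],42],[[0,0,0],[0,0,-0.124],42],[[0,0,0],[0,0,-0.124],42]]'
python3 -m inch '[[[0,0,0],[0,0,-0.124],42],[[0,0,0],[0,0,-0.124],42],[[0,0,0],[0,0,-0.124],42],[[0,0,0],[0,0,-0.124],42],[[0,0,0],[0,0,-0.124],42],[[0,0,0],[0,0,-0.124],42],[[0,0,0],[0,0,-0.124],42],[[0,0,0],[0,0,-0.064],42]]'
python3 -m inch '[[[0,0,0],[0.124,0,0],42],[[0,0,0],[0.124,0,0],42],[[0,0,0],[0.124,0,0],42],[[0,0,0],[0.124,0,0],42],[[0,0,0],[0.124,0,0],42],[[0,0,0],[0.043,0,0],42],[[0,0,0],[0,0,0],42]]'
python3 - <<'E'
from h import *
s=st()
R=s["eef_rot"]; 
for s_ in(152,82):
    tgt=np.array([.459,.105+s_*.6157e-3-.0079,s_*.788e-3+.0062]); print(s_,tgt,"tool cm",np.round(R.T@(tgt-s["ee_pos"])*100,2))
a=eyes.grab_frame("scene"); b=eyes.grab_frame("side")
c=np.hstack([cv2.resize(a[180:380,200:440],None,fx=1.6,fy=1.6),cv2.resize(b[180:380,250:490],None,fx=1.6,fy=1.6)])
cv2.imwrite("pics/p3.png",c[:,:,::-1])
E
```

```text
time: 6.97
ee_pos: [0.4588, 0.0441, 0.1999]
eef_rot: [[-0.0, 1.0, 0.001], [1.0, 0.0, 0.001], [0.001, 0.001, -1.0]]
ft_force: [0.9, 0.1, -1.0]
opening: 0.548
time: 7.63
ee_pos: [0.4459, 0.1489, 0.238]
eef_rot: [[-0.587, 0.809, 0.001], [0.809, 0.587, 0.001], [0.001, 0.001, -1.0]]
ft_force: [0.2, 0.5, -0.1]
opening: 0.42
time: 8.3
ee_pos: [0.446, 0.1485, 0.238]
eef_rot: [[-1.0, 0.012, 0.001], [0.012, 1.0, 0.001], [-0.001, 0.001, -1.0]]
ft_force: [0.0, -0.3, 0.2]
opening: 0.423
time: 8.88
ee_pos: [0.445, 0.1495, 0.2355]
eef_rot: [[-1.0, 0.009, -0.013], [0.015, 0.787, -0.616], [0.004, -0.617, -0.787]]
ft_force: [0.6, -0.2, 0.4]
opening: 0.423
t 8.88 p [0.445  0.1495 0.2355] F [ 0.6 -0.2  0.4] op 0.423 
R [[-1.0, 0.009, -0.013], [0.015, 0.787, -0.616], [0.004, -0.617, -0.787]] q [ 36.2   7.8 108.9 -29.4  88.9 -45.7]
152 [0.459     0.1906864 0.125976 ] tool cm [-1.38 10.01  6.07]
82 [0.459     0.1475874 0.070816 ] tool cm [-1.47 10.02 13.07]
```

View pics/p3.png

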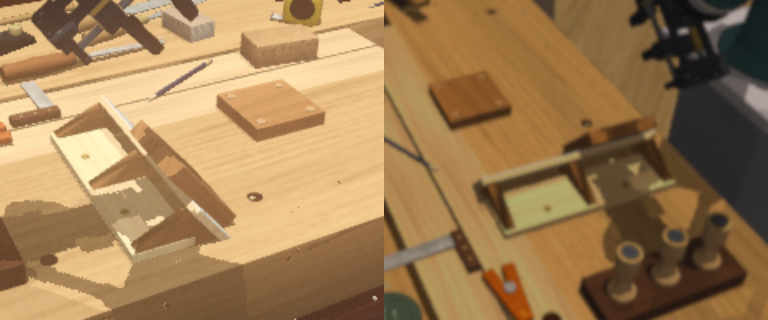

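```bash
python3 - <<'E'
from h import *
s,c=.788,.6157
P=[[x,.105+.110*c-n*s,.110*s+n*c] for x in(.404,.514) for n in(0,.02)]
print("scene",np.round((w2px("scene",P)-[200,180])*1.6)); print("side",np.round((w2px("side",P)-[250,180])*1.6+[384,0]))
E
```

```text
scene [[170. 180.]
 [183. 166.]
 [127. 132.]
 [139. 120.]]
side [[659. 125.]
 [654. 113.]
 [595. 145.]
 [590. 132.]]
```

```bash
python3 -m inch '[[[-0.7,3.4,2],[0,0,0],42],[[-0.7,3.3,2],[0,0,0],42],[[0,3.3,2],[0,0,0],42],[[0,0,0],[0,0,0],42]]'
```

```text
time: 9.32
ee_pos: [0.4581, 0.1883, 0.1233]
eef_rot: [[-1.0, 0.011, -0.018], [0.02, 0.788, -0.616], [0.008, -0.616, -0.788]]
ft_force: [-1.3, -1.0, 0.4]
opening: 0.418
```

```bash
python3 -m inch '[[[0,0,2],[0,0,0],42],[[0,0,2],[0,0,0],42],[[0,0,1.5],[0,0,0],42],[[0,0,1.1],[0,0,0],42],[[0,0,0],[0,0,0],42]]'
python3 - <<'E'
from h import *
st()
a=eyes.grab_frame("scene"); b=eyes.grab_frame("side")
c=np.hstack([cv2.resize(a[180:380,200:440],None,fx=1.6,fy=1.6),cv2.resize(b[180:380,250:490],None,fx=1.6,fy=1.6)])
cv2.imwrite("pics/p4.png",c[:,:,::-1])
E
```

```text
time: 9.73
ee_pos: [0.4593, 0.1466, 0.0772]
eef_rot: [[-1.0, 0.016, -0.013], [0.021, 0.788, -0.615], [0.001, -0.616, -0.788]]
ft_force: [-0.4, -0.8, -0.5]
opening: 0.416
t 9.73 p [0.4593 0.1466 0.0772] F [-0.4 -0.8 -0.5] op 0.416 
R [[-1.0, 0.016, -0.013], [0.021, 0.788, -0.615], [0.001, -0.616, -0.788]] q [ 35.1  19.7 113.5 -31.   74.1 -37.7]
```

View pics/p4.png

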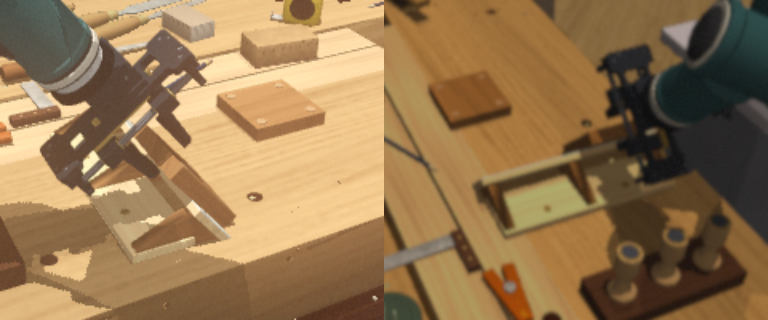

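```bash
python3 -m inch '[[[0,0.4,0.4],[0,0,0],42],[[0,0,0],[0,0,0],30],[[0,0,0],[0,0,0],0],[[0,0,0],[0,0,0],0],[[0,0,0],[0,0,0],0],[[0,0,0],[0,0,0],0],[[0,0,0],[0,0,0],0]]'
```

```text
time: 10.42
ee_pos: [0.4601, 0.1497, 0.0717]
eef_rot: [[-1.0, 0.014, -0.011], [0.018, 0.788, -0.616], [-0.0, -0.616, -0.788]]
ft_force: [-0.1, -1.0, 4.6]
opening: 0.232
```

```bash
python3 -m inch '[[[0,-1,-1.3],[0,0,0],0],[[0,-1.5,-2],[0,0,0],0],[[0,-2,-2.7],[0,0,0],0],[[0,-2.4,1.8],[0,0,0],0],[[0,-2.4,1.8],[0,0,0],0],[[0,-2.4,1.8],[0,0,0],0],[[0,-2.4,1.8],[0,0,0],0],[[0,0,0],[0,0,0],0]]'
python3 -m inch '[[[0,0,0],[-0.12,0,0],0],[[0,0,0],[-0.12,0,0],0],[[0,0,0],[-0.12,0,0],0],[[0,0,0],[-0.12,0,0],0],[[0,0,0],[-0.12,0,0],0],[[0,0,0],[-0.12,0,0],0],[[0,0,0],[-0.12,0,0],0],[[0,0,0],[-0.12,0,0],0]]'
python3 -m inch '[[[0,0,0],[-0.12,0,0],0],[[0,0,0],[-0.12,0,0],0],[[0,0,0],[-0.12,0,0],0],[[0,0,0],[-0.12,0,0],0],[[0,0,0],[-0.12,0,0],0],[[0,0,0],[0,0,0],0],[[0,0,0],[0,0,0],0]]'
python3 - <<'E'
from h import *
s=st(); R=s["eef_rot"]; print(R.T@(np.array([.46,.018,.057])-s["ee_pos"])*100)
E
```

```text
time: 11.08
ee_pos: [0.4558, 0.0276, 0.1479]
eef_rot: [[-1.0, 0.015, -0.015], [0.021, 0.787, -0.616], [0.002, -0.617, -0.787]]
ft_force: [-0.8, 0.8, -3.0]
opening: 0.226
time: 11.75
ee_pos: [0.4589, 0.0315, 0.1499]
eef_rot: [[-1.0, 0.015, 0.01], [0.018, 0.954, 0.298], [-0.005, 0.298, -0.955]]
ft_force: [-0.2, 0.5, -3.2]
opening: 0.227
time: 12.33
ee_pos: [0.4573, 0.0306, 0.1465]
eef_rot: [[-1.0, 0.016, 0.013], [0.02, 0.625, 0.781], [0.005, 0.781, -0.625]]
ft_force: [-0.0, -0.3, -1.3]
opening: 0.222
t 12.33 p [0.4573 0.0306 0.1465] F [-0.  -0.3 -1.3] op 0.222 
R [[-1.0, 0.016, 0.013], [0.02, 0.625, 0.781], [0.005, 0.781, -0.625]] q [ -30.2   11.6  122.3   43.6   80.9 -140.2]
[-0.34028245 -7.76786103  4.61044412]
```

```bash
python3 -m inch '[[[0,-2.3,1.35],[0,0,0],0],[[0,-2.3,1.35],[0,0,0],0],[[0,-2,1.2],[0,0,0],0],[[0,0,0],[0,0,0],0]]'
python3 - <<'E'
from h import *
s=st(); R=s["eef_rot"]; print(R.T@(np.array([.46,.018,.057])-s["ee_pos"])*100)
E
```

```text
time: 12.67
ee_pos: [0.4581, 0.0225, 0.0731]
eef_rot: [[-1.0, 0.017, 0.008], [0.017, 0.629, 0.777], [0.009, 0.777, -0.629]]
ft_force: [-0.3, 0.5, -1.9]
opening: 0.222
t 12.67 p [0.4581 0.0225 0.0731] F [-0.3  0.5 -1.9] op 0.222 
R [[-1.0, 0.017, 0.008], [0.017, 0.629, 0.777], [0.009, 0.777, -0.629]] q [ -30.8   19.3  122.9   44.1   75.1 -146.1]
[-0.21523113 -1.53091148  0.66722257]
```

```bash
python3 -m inch '[[[0,-0.2,-0.4],[0.12,0,0],0],[[0,0,0],[0.12,0,0],0],[[0,0,0],[0,0,0],0]]'
python3 - <<'E'
from h import *
s=st(); b=eyes.grab_frame("side"); a=eyes.grab_frame("scene")
c=np.hstack([cv2.resize(a[180:380,200:440],None,fx=1.6,fy=1.6),cv2.resize(b[180:380,250:490],None,fx=1.6,fy=1.6)])
cv2.imwrite("pics/p5.png",c[:,:,::-1])
E
```

```text
time: 12.92
ee_pos: [0.4616, 0.0185, 0.0806]
eef_rot: [[-1.0, 0.011, 0.011], [0.016, 0.798, 0.603], [-0.003, 0.603, -0.798]]
ft_force: [0.1, 0.9, -1.4]
opening: 0.225
t 12.92 p [0.4616 0.0185 0.0806] F [ 0.1  0.9 -1.4] op 0.225 
R [[-1.0, 0.011, 0.011], [0.016, 0.798, 0.603], [-0.003, 0.603, -0.798]] q [ -25.1   10.8  124.4   36.8   66.8 -135.8]
```

View pics/p5.png

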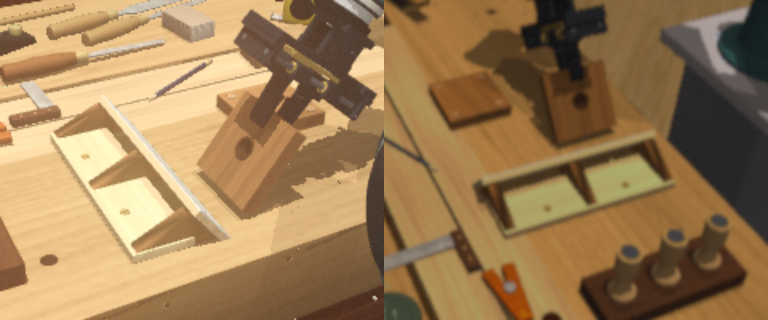

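The base hangs tilted with its socket facing up and toward the fence. Next I lower it to contact.

```bash
python3 -m inch '[[[0,-0.5,0.65],[0,0,0],0],[[0,-0.2,0.3],[0,0,0],0],[[0,0,0],[0,0,0],0]]'
```

```text
time: 13.27
ee_pos: [0.4627, 0.015, 0.0697]
eef_rot: [[-1.0, 0.014, 0.012], [0.019, 0.792, 0.61], [-0.001, 0.61, -0.792]]
ft_force: [-7.7, -14.8, 31.0]
opening: 0.226
```

```bash
python3 -m inch '[[[0,0.1,-0.2],[0,0,0],0],[[0,0,0],[0,0,0],10],[[0,0,0],[0,0,0],22],[[0,0,0],[0,0,0],26],[[0,0,0],[0,0,0],32],[[0,0,0],[0,0,0],38],[[0,0,0],[0,0,0],45],[[0,0,0],[0,0,0],45]]'
python3 -m inch '[[[0,-0.6,0.2],[0,0,0],45],[[0,-0.6,0.2],[0,0,0],45],[[0,-0.6,0.2],[0,0,0],45],[[0,-0.6,0.2],[0,0,0],45],[[0,-0.6,0.2],[0,0,0],45],[[0,-0.6,0.2],[0,0,0],45],[[0,0,0],[0,0,0],45]]'
python3 - <<'E'
from h import *
s=st(); b=eyes.grab_frame("side"); a=eyes.grab_frame("scene")
c=np.hstack([cv2.resize(a[180:380,200:440],None,fx=1.6,fy=1.6),cv2.resize(b[180:380,250:490],None,fx=1.6,fy=1.6)])
cv2.imwrite("pics/p6.png",c[:,:,::-1])
E
```

```text
time: 13.93
ee_pos: [0.4585, 0.0171, 0.066]
eef_rot: [[-1.0, 0.019, 0.006], [0.019, 0.793, 0.609], [0.007, 0.609, -0.793]]
ft_force: [-0.6, -1.3, -1.2]
opening: 0.449
time: 14.52
ee_pos: [0.4578, -0.0048, 0.0338]
eef_rot: [[-1.0, 0.02, 0.006], [0.019, 0.793, 0.609], [0.007, 0.609, -0.793]]
ft_force: [-0.7, -1.2, -1.2]
opening: 0.449
t 14.52 p [ 0.4578 -0.0048  0.0338] F [-0.7 -1.2 -1.2] op 0.449 
R [[-1.0, 0.02, 0.006], [0.019, 0.793, 0.609], [0.007, 0.609, -0.793]] q [ -27.8   16.4  124.3   37.    64.  -140.5]
```

View pics/p6.png

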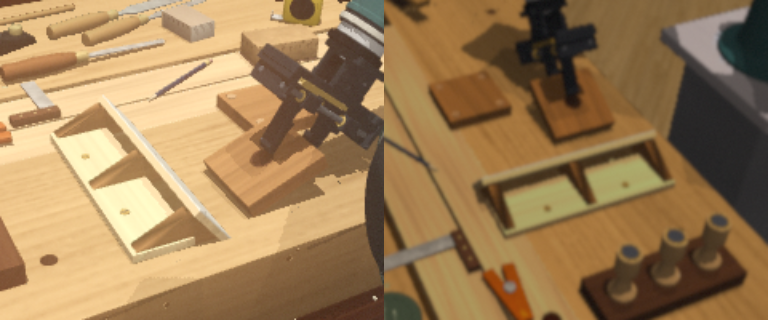

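```bash
python3 -m inch '[[[0,-0.64,-1],[0,0,0],45],[[0,-0.64,-1],[0,0,0],45],[[0,-0.64,-1],[0,0,0],45],[[0,-0.64,-1],[0,0,0],45],[[0,-0.64,-1],[0,0,0],45],[[0,0.8,-3.5],[0.12,0,0],45],[[0,0.8,-3.5],[0.12,0,0],45],[[0,0.8,-3.5],[0.12,0,0],45]]'
python3 -m inch '[[[0,0,-3.5],[0.12,0,0],45],[[0,0,-3.5],[0.12,0,0],45],[[0,0,-3.5],[0.051,0,0.019],70],[[0,0,0],[0,0,0.124],70],[[0,0,0],[0,0,0.124],70],[[0,0,0],[0,0,0.124],70],[[0,0,0],[0,0,0.124],70],[[0,0,0],[0,0,0.124],70]]'
python3 -m inch '[[[0,0,0],[0,0,0.124],70],[[0,0,0],[0,0,0.124],70],[[0,0,0],[0,0,0.124],70],[[0,0,0],[0,0,0.124],70],[[0,0,0],[0,0,0.124],70],[[0,0,0],[0,0,0.124],70],[[0,0,0],[0,0,0.124],70],[[0,0,0],[0,0,0.07],70]]'
python3 - <<'E'
from h import *
s=st(); b=eyes.grab_frame("side"); a=eyes.grab_frame("scene"); w=eyes.grab_frame("wrist"); np.save("pics/w7T.npy",wpose(s))
cv2.imwrite("pics/s7.png",a[:,:,::-1]); cv2.imwrite("pics/d7.png",b[:,:,::-1]); cv2.imwrite("pics/w7.png",w[:,:,::-1])
E
```

```text
time: 15.28
ee_pos: [0.4574, -0.0958, 0.1579]
eef_rot: [[-1.0, 0.025, -0.001], [0.024, 0.958, 0.285], [0.008, 0.285, -0.958]]
ft_force: [0.1, 0.2, -0.5]
opening: 0.453
time: 15.95
ee_pos: [0.4575, -0.1117, 0.2613]
eef_rot: [[-0.787, 0.617, -0.005], [0.617, 0.787, 0.003], [0.006, -0.001, -1.0]]
ft_force: [-0.0, 0.1, -0.4]
opening: 0.702
time: 16.62
ee_pos: [0.4575, -0.1118, 0.2611]
eef_rot: [[0.032, 0.999, -0.006], [0.999, -0.032, 0.003], [0.003, -0.006, -1.0]]
ft_force: [-0.7, -0.4, -0.1]
opening: 0.701
t 16.62 p [ 0.4575 -0.1118  0.2611] F [-0.7 -0.4 -0.1] op 0.701 
R [[0.032, 0.999, -0.006], [0.999, -0.032, 0.003], [0.003, -0.006, -1.0]] q [-1.68e+01 -8.00e+00  1.14e+02  1.00e-01  7.44e+01 -1.50e+01]
```

View pics/w7.png

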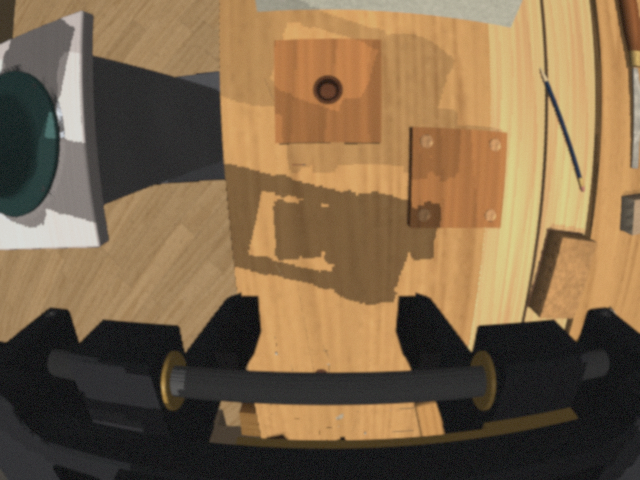

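Base B lies flat, socket up at pixel (328,89). Base A's corners are at (410,127), (507,132), (500,227) and (409,227), and the fence foot edge is at the top of the picture. Pictures viewed: 9.

```bash
python3 - <<'E'
from h import *
np.set_printoptions(precision=4,suppress=True)
T=np.load("pics/w7T.npy")
for n,c in(("B",[(274,40),(381,40),(381,143),(276,143)]),("A",[(410,127),(507,132),(500,227),(409,227)])):
    P=wpx2w(T,c,.02)[:,:2]; print(n,P.mean(0),"sides",np.linalg.norm(P-np.roll(P,-1,0),axis=1),"\n",P)
    e=[P[1]-P[0],P[2]-P[3]]; print(" yaw deg",[np.degrees(np.arctan2(v[1],v[0])) for v in e])
print("socket",wpx2w(T,[(328,89)],.02), "foot",wpx2w(T,[(257,11),(515,26)],0))
E
```

```text
B [0.4609 0.0095] sides [0.1098 0.1098 0.1088 0.11  ] 
 [[ 0.4073  0.0664]
 [ 0.517   0.0626]
 [ 0.514  -0.0471]
 [ 0.4052 -0.0437]]
 yaw deg [np.float64(-1.9703984208925645), np.float64(-1.826468880761912)]
A [ 0.6006 -0.0851] sides [0.1127 0.1093 0.1105 0.1082] 
 [[ 0.5449 -0.0302]
 [ 0.6575 -0.0313]
 [ 0.6553 -0.1406]
 [ 0.5448 -0.1384]]
 yaw deg [np.float64(-0.5621267252144893), np.float64(-1.1448701442137434)]
socket [[0.4609 0.0103 0.02  ]] foot [[0.3863 0.1081 0.    ]
 [0.6825 0.0994 0.    ]]
```

```bash
python3 -m inch '[[[-1.3,3.6,0],[0,0,0],70],[[-1.3,3.6,0],[0,0,0],70],[[-1.3,3.6,0],[0,0,0],70],[[-1.3,3.6,0],[0,0,0],70],[[0,0,4],[0,0,0],70],[[0,0,4],[0,0,0],70],[[0,0,4],[0,0,0],70],[[0,0,4],[0,0,0],70]]'
python3 -m inch '[[[0,0,3],[0,0,0],70],[[0,0,3],[0,0,0],70],[[0,0,2],[0,0,0],70],[[0,0,1.3],[0,0,0],70],[[0,0,0],[0,0,0],70]]'
```

```text
time: 17.43
ee_pos: [0.5997, -0.1668, 0.0981]
eef_rot: [[0.023, 1.0, -0.005], [1.0, -0.023, 0.003], [0.003, -0.005, -1.0]]
ft_force: [0.1, 0.3, 0.3]
opening: 0.698
time: 17.85
ee_pos: [0.5961, -0.1653, 0.0029]
eef_rot: [[0.024, 1.0, -0.012], [1.0, -0.024, 0.005], [0.005, -0.012, -1.0]]
ft_force: [-0.0, 0.7, 0.1]
opening: 0.701
```

```bash
python3 -m inch '[[[0.6,0,-0.3],[0,0,0],70],[[1.2,0,0],[0,0,0],70],[[1.4,0,0],[0,0,0],70],[[1.4,0,0],[0,0,0],70],[[1.4,0,0],[0,0,0],70],[[1.4,0,0],[0,0,0],70],[[1.4,0,0],[0,0,0],70],[[1.4,0,0],[0,0,0],70]]'
python3 -m inch '[[[1.4,0,0],[0,0,0],70],[[1.2,0,0],[0,0,0],70],[[1,0,0],[0,0,0],70],[[0.8,0,0],[0,0,0],70],[[0.8,0,0],[0,0,0],70],[[0.8,0,0],[0,0,0],70],[[0.8,0,0],[0,0,0],70],[[0.8,0,0],[0,0,0],70]]'
```

```text
time: 18.52
ee_pos: [0.6016, -0.0621, 0.0101]
eef_rot: [[0.024, 1.0, -0.005], [1.0, -0.024, 0.003], [0.003, -0.005, -1.0]]
ft_force: [0.4, -2.3, 1.4]
opening: 0.702
time: 19.18
ee_pos: [0.6028, 0.0129, 0.0093]
eef_rot: [[0.026, 1.0, -0.007], [1.0, -0.026, 0.003], [0.003, -0.007, -1.0]]
ft_force: [0.6, -1.5, -1.5]
opening: 0.695
```

```bash
python3 -m inch '[[[0.8,0,0],[0,0,0],70],[[0.8,0,0],[0,0,0],70],[[0.8,0,0],[0,0,0],70],[[0.8,0,0],[0,0,0],70],[[0.8,0,0],[0,0,0],70],[[0.8,0,0],[0,0,0],70],[[0.5,0,0],[0,0,0],70],[[0,0,0],[0,0,0],70]]'
python3 -m inch '[[[0.5,0,0],[0,0,0],70],[[0.3,0,0],[0,0,0],70],[[0,0,0],[0,0,0],70]]'
python3 -m inch '[[[0.3,0,0],[0,0,0],70],[[0,0,0],[0,0,0],70]]'
```

```text
time: 19.85
ee_pos: [0.6047, 0.0664, 0.0101]
eef_rot: [[0.024, 1.0, -0.006], [1.0, -0.024, 0.003], [0.003, -0.006, -1.0]]
ft_force: [0.3, -0.7, 0.3]
opening: 0.697
time: 20.1
ee_pos: [0.6049, 0.0734, 0.01]
eef_rot: [[0.025, 1.0, -0.006], [1.0, -0.025, 0.003], [0.003, -0.006, -1.0]]
ft_force: [-0.9, -0.1, 0.1]
opening: 0.701
time: 20.27
ee_pos: [0.605, 0.0744, 0.0103]
eef_rot: [[0.024, 1.0, -0.006], [1.0, -0.024, 0.0], [-0.0, -0.006, -1.0]]
ft_force: [-0.9, -7.3, 1.3]
opening: 0.702
```

```bash
python3 -m inch '[[[-0.4,0,0],[0,0,0],70],[[-1.6,0,0],[0,0,0],70],[[-2,0,0],[0,0,0],70],[[0,0,-3],[0,0,0],60],[[0,0,-4],[0,0,0],60],[[0,0,-4],[0,0,0],60],[[0,0,-4],[0,0,0],60],[[0,0,-4],[0,0,0],50]]'
python3 -m inch '[[[3.5,0,-1],[0,0,0],42],[[3.5,0,0],[0,0,0],42],[[3.5,0,0],[0,0,0],42],[[0,0,0],[0,0,-0.124],42],[[0,0,0],[0,0,-0.124],42],[[0,0,0],[0,0,-0.124],42],[[0,0,0],[0,0,-0.124],42],[[0,0,0],[0,0,-0.124],42]]'
python3 -m inch '[[[0,0,0],[0,0,-0.124],42],[[0,0,0],[0,0,-0.124],42],[[0,0,0],[0,0,-0.124],42],[[0,0,0],[0,0,-0.124],42],[[0,0,0],[0,0,-0.124],42],[[0,0,0],[0,0,-0.124],42],[[0,0,0],[0,0,-0.124],42],[[0,0,0],[0,0,-0.072],42]]'
python3 -m inch '[[[0,0,0],[0.124,0,0],42],[[0,0,0],[0.124,0,0],42],[[0,0,0],[0.124,0,0],42],[[0,0,0],[0.124,0,0],42],[[0,0,0],[0.124,0,0],42],[[0,0,0],[0.043,0,0],42],[[0,0,0],[0,0,0],42]]'
python3 - <<'E'
from h import *
s=st()
R=s["eef_rot"]; c=.6157; sn=.788; f=.0995
for s_ in(152,82):
    tgt=np.array([.607,f+s_*.6157e-3-.0079,s_*.788e-3+.0062]); print(s_,tgt,"tool cm",np.round(R.T@(tgt-s["ee_pos"])*100,2))
P=[[x,f-(x-.607)*.035+.110*c-n*sn,.110*sn+n*c] for x in(.552,.662) for n in(0,.02)]
print("scene",np.round((w2px("scene",P)-[200,180])*1.6)); print("side",np.round((w2px("side",P)-[250,180])*1.6+[384,0]))
b=eyes.grab_frame("side"); a=eyes.grab_frame("scene")
c=np.hstack([cv2.resize(a[180:380,200:440],None,fx=1.6,fy=1.6),cv2.resize(b[180:380,250:490],None,fx=1.6,fy=1.6)])
cv2.imwrite("pics/p8.png",c[:,:,::-1])
E
```

```text
time: 20.93
ee_pos: [0.6048, 0.0356, 0.2019]
eef_rot: [[0.026, 1.0, -0.006], [1.0, -0.026, 0.004], [0.004, -0.006, -1.0]]
ft_force: [1.4, -0.2, 0.1]
opening: 0.549
time: 21.6
ee_pos: [0.6077, 0.141, 0.2104]
eef_rot: [[-0.565, 0.825, -0.006], [0.825, 0.566, 0.004], [0.006, -0.002, -1.0]]
ft_force: [-0.6, -0.9, 0.1]
opening: 0.424
time: 22.27
ee_pos: [0.6078, 0.1407, 0.2104]
eef_rot: [[-1.0, 0.031, -0.006], [0.031, 1.0, 0.004], [0.006, 0.004, -1.0]]
ft_force: [0.9, -0.0, -0.4]
opening: 0.422
time: 22.85
ee_pos: [0.6066, 0.1427, 0.2074]
eef_rot: [[-0.999, 0.019, -0.028], [0.033, 0.788, -0.614], [0.01, -0.615, -0.789]]
ft_force: [-0.1, 0.6, -0.6]
opening: 0.421
t 22.85 p [0.6066 0.1427 0.2074] F [-0.1  0.6 -0.6] op 0.421 
R [[-0.999, 0.019, -0.028], [0.033, 0.788, -0.614], [0.01, -0.615, -0.789]] q [ 27.7  23.   92.8 -32.1  86.4 -52.1]
152 [0.607     0.1851864 0.125976 ] tool cm [0.02 8.35 3.81]
82 [0.607     0.1420874 0.070816 ] tool cm [-0.18  8.35 10.8 ]
scene [[116. 117.]
 [128. 105.]
 [ 84.  79.]
 [ 95.  68.]]
side [[570. 150.]
 [565. 137.]
 [499. 170.]
 [494. 156.]]
```

View pics/p8.png

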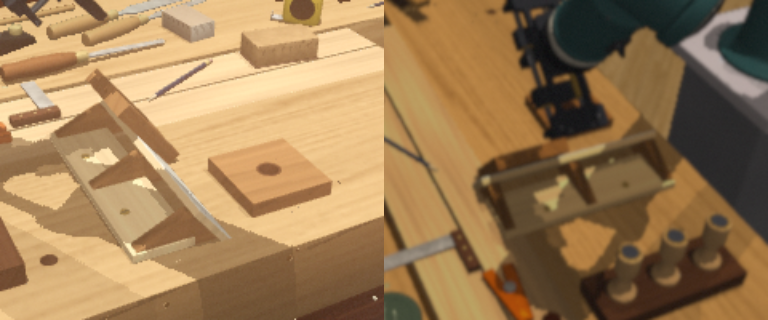

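Base A leans at the fence with its top corner at about (97,70) in the crop, against a predicted (95,68). Base B sits socket up. Pictures: 10.

```bash
python3 -m inch '[[[0,2.8,1.25],[0,0,0],42],[[0,2.8,1.25],[0,0,0],42],[[0,2.8,1.25],[0,0,0],42],[[0,0,2],[0,0,0],42],[[0,0,2],[0,0,0],42],[[0,0,1.2],[0,0,0],42],[[0,0,0],[0,0,0],42]]'
python3 - <<'E'
from h import *
s=st(); print(s["eef_rot"].T@(np.array([.607,.1421,.0708])-s["ee_pos"])*100)
E
```

```text
time: 23.53
ee_pos: [0.6062, 0.1491, 0.0866]
eef_rot: [[-0.999, 0.026, -0.031], [0.039, 0.789, -0.613], [0.009, -0.614, -0.789]]
ft_force: [-0.1, -0.1, -0.1]
opening: 0.42
t 23.53 p [0.6062 0.1491 0.0866] F [-0.1 -0.1 -0.1] op 0.42 
R [[-0.999, 0.026, -0.031], [0.039, 0.789, -0.613], [0.009, -0.614, -0.789]] q [ 28.1  30.3  96.2 -32.6  77.5 -45.7]
[-0.11779905  0.41837714  1.67849309]
```

```bash
python3 -m inch '[[[0,0.3,0.9],[0,0,0],42],[[0,0,0.8],[0,0,0],42],[[0,0,0],[0,0,0],30],[[0,0,0],[0,0,0],0],[[0,0,0],[0,0,0],0],[[0,0,0],[0,0,0],0],[[0,0,0],[0,0,0],0],[[0,0,0],[0,0,0],0]]'
```

```text
time: 24.2
ee_pos: [0.6074, 0.1441, 0.0734]
eef_rot: [[-0.999, 0.025, -0.026], [0.036, 0.789, -0.613], [0.005, -0.613, -0.79]]
ft_force: [-0.5, -1.1, 1.7]
opening: 0.224
```

```bash
python3 -m inch '[[[0,-1,-1.3],[0,0,0],0],[[0,-1.5,-2],[0,0,0],0],[[0,-2,-2.7],[0,0,0],0],[[0,-2.4,1.8],[0,0,0],0],[[0,-2.4,1.8],[0,0,0],0],[[0,-2.4,1.8],[0,0,0],0],[[0,-2.4,1.8],[0,0,0],0],[[0,0,0],[0,0,0],0]]'
python3 -m inch '[[[0,0,0],[-0.12,0,0],0],[[0,0,0],[-0.12,0,0],0],[[0,0,0],[-0.12,0,0],0],[[0,0,0],[-0.12,0,0],0],[[0,0,0],[-0.12,0,0],0],[[0,0,0],[-0.12,0,0],0],[[0,0,0],[-0.12,0,0],0],[[0,0,0],[-0.12,0,0],0]]'
python3 -m inch '[[[0,0,0],[-0.12,0,0],0],[[0,0,0],[-0.12,0,0],0],[[0,0,0],[-0.12,0,0],0],[[0,0,0],[0,0,0],0]]'
python3 - <<'E'
from h import *
s=st(); R=s["eef_rot"]; print(R.T@(np.array([.607,.015,.076])-s["ee_pos"])*100)
E
```

```text
time: 24.87
ee_pos: [0.6021, 0.0211, 0.1511]
eef_rot: [[-0.999, 0.027, -0.029], [0.04, 0.788, -0.614], [0.007, -0.615, -0.789]]
ft_force: [-0.3, -0.3, -1.7]
opening: 0.221
time: 25.53
ee_pos: [0.6046, 0.0257, 0.1526]
eef_rot: [[-0.999, 0.033, 0.01], [0.035, 0.953, 0.301], [0.001, 0.301, -0.954]]
ft_force: [-0.5, -0.2, -2.4]
opening: 0.224
time: 25.87
ee_pos: [0.6023, 0.0226, 0.1475]
eef_rot: [[-0.999, 0.037, 0.017], [0.039, 0.787, 0.616], [0.01, 0.616, -0.788]]
ft_force: [0.5, -0.2, -3.0]
opening: 0.222
t 25.87 p [0.6023 0.0226 0.1475] F [ 0.5 -0.2 -3. ] op 0.222 
R [[-0.999, 0.037, 0.017], [0.039, 0.787, 0.616], [0.01, 0.616, -0.788]] q [ -19.7   18.1  106.5   37.7   73.1 -124.3]
[-0.56930469 -4.98848777  5.17309209]
```

```bash
python3 -m inch '[[[0,-1.7,1.7],[0,0,0],0],[[0,-1.7,1.7],[0,0,0],0],[[0,-1.4,1.4],[0,0,0],0],[[0,0,0],[0,0,0],0],[[0,0,0],[0,0,0],0]]'
python3 -m inch '[[[0,-0.12,0.16],[0,0,0],0],[[0,0,0],[0,0,0],0]]'
python3 -m inch '[[[0,-0.12,0.16],[0,0,0],0],[[0,0,0],[0,0,0],0]]'
```

```text
time: 26.28
ee_pos: [0.6019, 0.0179, 0.0822]
eef_rot: [[-0.999, 0.032, 0.015], [0.034, 0.79, 0.612], [0.008, 0.612, -0.79]]
ft_force: [0.8, 0.1, -1.5]
opening: 0.228
time: 26.45
ee_pos: [0.6037, 0.0172, 0.0821]
eef_rot: [[-0.999, 0.03, 0.019], [0.035, 0.79, 0.612], [0.003, 0.612, -0.791]]
ft_force: [-0.9, 0.9, -2.2]
opening: 0.228
time: 26.62
ee_pos: [0.6031, 0.0169, 0.0794]
eef_rot: [[-0.999, 0.031, 0.018], [0.035, 0.79, 0.612], [0.004, 0.612, -0.791]]
ft_force: [-0.6, -0.7, -2.6]
opening: 0.223
```

```bash
python3 -m inch '[[[0,-0.12,0.16],[0,0,0],0],[[0,-0.12,0.16],[0,0,0],0],[[0,0,0],[0,0,0],0]]'
python3 -m inch '[[[0,-0.12,0.16],[0,0,0],0],[[0,0,0],[0,0,0],0],[[0,0,0],[0,0,0],0]]'
```

```text
time: 26.87
ee_pos: [0.6024, 0.0169, 0.0742]
eef_rot: [[-0.999, 0.032, 0.017], [0.036, 0.789, 0.613], [0.006, 0.613, -0.79]]
ft_force: [1.2, 0.1, -2.6]
opening: 0.219
time: 27.12
ee_pos: [0.6028, 0.0167, 0.0739]
eef_rot: [[-0.999, 0.031, 0.018], [0.036, 0.789, 0.614], [0.005, 0.614, -0.789]]
ft_force: [-2.9, -2.3, 5.8]
opening: 0.225
```

Contact. Release onto the lower finger and lower the base as before.

```bash
python3 -m inch '[[[0,0,0],[0,0,0],10],[[0,0,0],[0,0,0],22],[[0,0,0],[0,0,0],26],[[0,0,0],[0,0,0],32],[[0,0,0],[0,0,0],38],[[0,0,0],[0,0,0],45],[[0,0,0],[0,0,0],45]]'
python3 -m inch '[[[0,-0.6,0.2],[0,0,0],45],[[0,-0.6,0.2],[0,0,0],45],[[0,-0.6,0.2],[0,0,0],45],[[0,-0.6,0.2],[0,0,0],45],[[0,-0.6,0.2],[0,0,0],45],[[0,-0.6,0.2],[0,0,0],45],[[0,-0.6,0.2],[0,0,0],45],[[0,0,0],[0,0,0],45]]'
python3 -m inch '[[[0,-0.64,-1],[0,0,0],45],[[0,-0.64,-1],[0,0,0],45],[[0,-0.64,-1],[0,0,0],45],[[0,-0.64,-1],[0,0,0],45],[[0,-0.64,-1],[0,0,0],45],[[0,0.8,-3.5],[0.12,0,0],45],[[0,0.8,-3.5],[0.12,0,0],45],[[0,0.8,-3.5],[0.12,0,0],45]]'
python3 -m inch '[[[0,0,-3.5],[0.12,0,0],45],[[0,0,-3.5],[0.12,0,0],45],[[0,0,-3.5],[0.06,0,0.02],60],[[0,0,0],[0,0,0],60]]'
python3 - <<'E'
from h import *
s=st(); b=eyes.grab_frame("side"); a=eyes.grab_frame("scene"); w=eyes.grab_frame("wrist"); np.save("pics/w9T.npy",wpose(s))
c=np.hstack([cv2.resize(a[180:380,200:440],None,fx=1.6,fy=1.6),cv2.resize(b[180:380,250:490],None,fx=1.6,fy=1.6)])
c=np.vstack([c,cv2.resize(w[:,:,:],(373,280))[:, :].repeat(1,0) if 0 else np.pad(cv2.resize(w,(373,280)),((0,0),(0,c.shape[1]-373),(0,0)))])
cv2.imwrite("pics/p9.png",c[:,:,::-1]); cv2.imwrite("pics/w9.png",w[:,:,::-1])
E
```

```text
time: 27.7
ee_pos: [0.6024, 0.017, 0.0722]
eef_rot: [[-0.999, 0.032, 0.017], [0.036, 0.789, 0.613], [0.006, 0.613, -0.79]]
ft_force: [0.8, -0.1, -0.3]
opening: 0.451
time: 28.37
ee_pos: [0.6006, -0.0082, 0.034]
eef_rot: [[-0.999, 0.034, 0.016], [0.036, 0.789, 0.613], [0.008, 0.613, -0.79]]
ft_force: [-0.2, -0.7, -1.2]
opening: 0.452
time: 29.03
ee_pos: [0.5987, -0.1002, 0.1578]
eef_rot: [[-0.999, 0.041, 0.005], [0.041, 0.956, 0.29], [0.008, 0.29, -0.957]]
ft_force: [0.4, 0.2, 0.4]
opening: 0.453
time: 29.37
ee_pos: [0.6034, -0.1154, 0.2717]
eef_rot: [[-0.998, 0.055, 0.01], [0.055, 0.998, -0.006], [-0.01, -0.006, -1.0]]
ft_force: [1.4, -0.5, 1.4]
opening: 0.575
t 29.37 p [ 0.6034 -0.1154  0.2717] F [ 1.4 -0.5  1.4] op 0.575 
R [[-0.998, 0.055, 0.01], [0.055, 0.998, -0.006], [-0.01, -0.006, -1.0]] q [-13.    7.1  97.9  -0.2  74.4 -99.8]
```

View pics/p9.png

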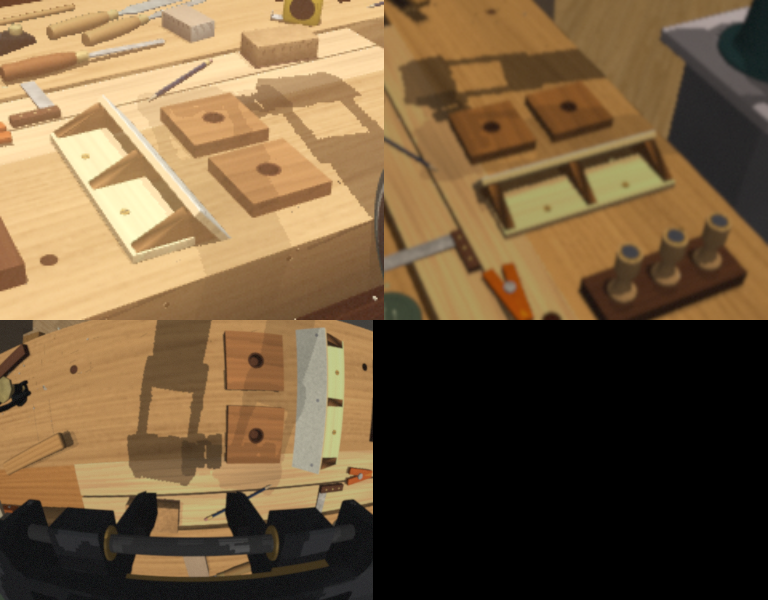

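Both bases now lie flat with sockets up: A's socket at wrist-image (439,197), B's at (439,69). Pictures: 11. Next, over the rack to measure the stems.

```bash
python3 -m inch '[[[0.55,3.93,0],[0,0,0],60],[[0.55,3.93,0],[0,0,0],60],[[0.55,3.93,0],[0,0,0],60],[[0.55,3.93,0],[0,0,0],60],[[0.55,3.93,0],[0,0,0],60],[[0.55,3.93,0],[0,0,0],60],[[0.55,3.93,0],[0,0,0],60],[[0.55,3.93,0],[0,0,0],60]]'
python3 -m inch '[[[0.55,3.93,0],[0,0,0],60],[[0.55,3.93,0],[0,0,0],60],[[0.55,3.93,0],[0,0,0],60],[[0.55,3.93,0],[0,0,0.03],60],[[0,0,0],[0,0,0],60],[[0,0,0],[0,0,0],60]]'
python3 - <<'E'
from h import *
s=st(); w=eyes.grab_frame("wrist"); np.save("pics/w10T.npy",wpose(s)); cv2.imwrite("pics/w10.png",w[:,:,::-1])
print(wpx2w(np.load("pics/w9T.npy"),[(439,197),(439,69)],.02))
E
```

```text
time: 30.18
ee_pos: [0.571, 0.2012, 0.2575]
eef_rot: [[-0.998, 0.058, -0.012], [0.058, 0.998, -0.001], [0.012, -0.002, -1.0]]
ft_force: [0.5, 0.1, -0.0]
opening: 0.6
time: 30.68
ee_pos: [0.5582, 0.3595, 0.2571]
eef_rot: [[-0.996, 0.084, -0.012], [0.084, 0.996, -0.003], [0.011, -0.004, -1.0]]
ft_force: [-0.4, -0.4, -1.3]
opening: 0.6
t 30.68 p [0.5582 0.3595 0.2571] F [-0.4 -0.4 -1.3] op 0.6 
R [[-0.996, 0.084, -0.012], [0.084, 0.996, -0.003], [0.011, -0.004, -1.0]] q [ 30.5  13.8  91.6   0.2  75.2 -54.7]
[[0.60672217 0.00824205 0.02      ]
 [0.46468131 0.01076481 0.02      ]]
```

View pics/w10.png

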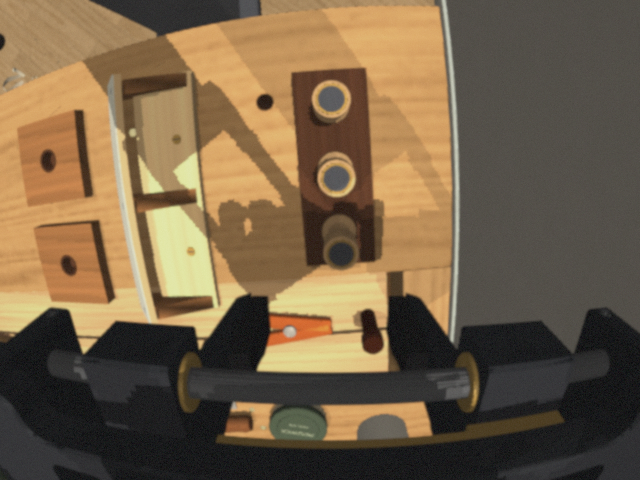

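Stem cup tops in the wrist image: (332,101), (337,175) and (342,250). The rack block spans (293–366, 70) down to (308–375, 262). Pictures: 12.

```bash
python3 - <<'E'
from h import *
np.set_printoptions(precision=4,suppress=True)
T=np.load("pics/w10T.npy")
P=wpx2w(T,[(332,101),(337,175),(342,250)],.102); print(P,np.linalg.norm(np.diff(P,axis=0),axis=1))
print("rack corners",wpx2w(T,[(293,72),(366,69),(375,262),(308,265)],.026)[:,:2])
print("sockets",wpx2w(T,[(48,160),(68,265)],.02)[:,:2])
print("drum2 via scene/side",px2w("scene",[(164,263),(172,281),(182,300)],.102)[:,:2].mean(0),px2w("side",[(402,338),(432,326),(457,318)],.102)[:,:2].mean(0))
E
```

```text
[[0.4561 0.3717 0.102 ]
 [0.5166 0.3708 0.102 ]
 [0.5809 0.3701 0.102 ]] [0.0605 0.0643]
rack corners [[0.4162 0.3367]
 [0.4191 0.4095]
 [0.6227 0.4057]
 [0.6201 0.3328]]
sockets [[0.4593 0.0119]
 [0.6004 0.0082]]
drum2 via scene/side [0.5155 0.368 ] [0.5209 0.3676]
```

```bash
python3 -m inch '[[[0,0,0],[0.003,-0.012,-0.065],60],[[-2.6,1.1,0],[0,0,0],60],[[0,0,4],[0,0,0],60],[[0,0,4],[0,0,0],60],[[0,0,3],[0,0,0],60],[[0,0,0],[0,0,0],60],[[0,0,0],[0,0,0],60]]'
python3 - <<'E'
from h import *
s=st(); print(s["eef_rot"].T@(np.array([.584,.3705,.071])-s["ee_pos"])*100)
E
```

```text
time: 31.32
ee_pos: [0.5848, 0.3658, 0.1474]
eef_rot: [[-1.0, 0.023, -0.001], [0.023, 1.0, -0.007], [0.001, -0.007, -1.0]]
ft_force: [0.9, -0.1, 0.6]
opening: 0.598
t 31.32 p [0.5848 0.3658 0.1474] F [ 0.9 -0.1  0.6] op 0.598 
R [[-1.0, 0.023, -0.001], [0.023, 1.0, -0.007], [0.001, -0.007, -1.0]] q [ 30.1  20.6  94.8  -0.4  64.9 -58.4]
[0.08465962 0.52367916 7.63277262]
```

```bash
python3 -m inch '[[[0,0.5,2.6],[-0.007,0,0],60],[[0,0,2.6],[0,0,0],60],[[0,0,2.3],[0,0,0],60],[[0,0,0],[0,0,0],60],[[0,0,0],[0,0,0],30],[[0,0,0],[0,0,0],0],[[0,0,0],[0,0,0],0],[[0,0,0],[0,0,0],0]]'
python3 -m inch '[[[0,0,0],[0,0,0],0],[[0,0,0],[0,0,0],0]]'
```

```text
time: 31.98
ee_pos: [0.5886, 0.375, 0.0789]
eef_rot: [[-1.0, 0.021, 0.01], [0.021, 1.0, 0.006], [-0.009, 0.006, -1.0]]
ft_force: [-0.2, -0.8, 4.7]
opening: 0.355
time: 32.15
ee_pos: [0.5885, 0.3751, 0.0788]
eef_rot: [[-1.0, 0.021, 0.01], [0.021, 1.0, 0.005], [-0.01, 0.006, -1.0]]
ft_force: [-0.0, -1.3, 6.1]
opening: 0.355
```

```bash
python3 -m inch '[[[0,0,0],[0,0,0],60],[[0,0,0],[0,0,0],60],[[0,0,0],[0,0,0],60],[[0,0,0],[0,0,0],60]]'
python3 -m inch '[[[0,0,0.6],[0,0,0],60],[[0,0,0],[0,0,0],60],[[0,0,0],[0,0,0],60]]'
```

```text
time: 32.48
ee_pos: [0.5863, 0.3742, 0.0754]
eef_rot: [[-1.0, 0.021, 0.005], [0.021, 1.0, 0.003], [-0.005, 0.003, -1.0]]
ft_force: [-0.3, 0.6, 0.7]
opening: 0.599
time: 32.73
ee_pos: [0.586, 0.3739, 0.0684]
eef_rot: [[-1.0, 0.021, 0.004], [0.021, 1.0, 0.002], [-0.004, 0.003, -1.0]]
ft_force: [0.1, -1.6, -0.5]
opening: 0.601
```

```bash
python3 -m inch '[[[0.1,-0.25,0],[0,0,0],60],[[0,0,0],[0,0,0],45],[[0,0,0],[0,0,0],0],[[0,0,0],[0,0,0],0],[[0,0,0],[0,0,0],0],[[0,0,0],[0,0,0],0]]'
python3 -m inch '[[[0,0,-1.5],[0,0,0],0],[[0,0,-2.5],[0,0,0],0],[[0,0,-3],[0,0,0],0],[[0,0,-3.5],[0,0,0],0],[[0,0,0],[0,0,0],0]]'
```

```text
time: 33.23
ee_pos: [0.5857, 0.3718, 0.0697]
eef_rot: [[-1.0, 0.021, 0.006], [0.021, 1.0, 0.003], [-0.005, 0.004, -1.0]]
ft_force: [-0.2, -1.4, 0.3]
opening: 0.345
time: 33.65
ee_pos: [0.5892, 0.374, 0.1849]
eef_rot: [[-1.0, 0.021, 0.018], [0.021, 1.0, 0.011], [-0.017, 0.011, -1.0]]
ft_force: [1.2, 0.4, 1.3]
opening: 0.341
```

```bash
python3 -m inch '[[[0,-3.5,0],[0,0,0],0],[[0,-3.5,0],[0,0,0],0],[[0,-3.5,0],[0,0,0],0],[[0,-3.5,0],[0,0,0],0],[[0,-3.5,0],[0,0,0],0],[[0,-3.5,0],[0,0,0],0],[[0,-3.5,0],[0,0,0],0],[[0,-3.5,0],[0,0,0],0]]'
python3 -m inch '[[[0,-3.5,0],[0,0,0],0],[[0,-3,0],[0,0,0],0],[[0,0,0],[0,0,0],0],[[0,0,0],[0,0,0],0]]'
python3 - <<'E'
from h import *
s=st(); w=eyes.grab_frame("wrist"); np.save("pics/w13T.npy",wpose(s)); cv2.imwrite("pics/w13.png",w[:,:,::-1])
E
```

```text
time: 34.32
ee_pos: [0.579, 0.09, 0.1745]
eef_rot: [[-1.0, 0.021, 0.007], [0.021, 1.0, 0.004], [-0.006, 0.004, -1.0]]
ft_force: [0.3, -0.8, -0.4]
opening: 0.339
time: 34.65
ee_pos: [0.578, 0.025, 0.1742]
eef_rot: [[-1.0, 0.024, 0.006], [0.024, 1.0, 0.004], [-0.006, 0.004, -1.0]]
ft_force: [-0.5, 0.7, -1.0]
opening: 0.346
t 34.65 p [0.578  0.025  0.1742] F [-0.5  0.7 -1. ] op 0.346 
R [[-1.0, 0.024, 0.006], [0.024, 1.0, 0.004], [-0.006, 0.004, -1.0]] q [-1.000e-01  7.300e+00  1.082e+02  2.000e-01  6.410e+01 -8.880e+01]
```

View pics/w13.png

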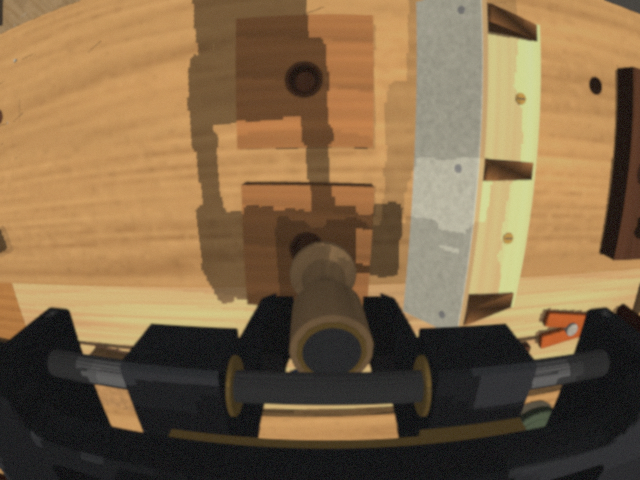

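Wrist: stem held; B's socket at (304,79), B's corners (236,20), (374,15), (374,148) and (237,150). A's socket is partly hidden, centred near (304,246), with its near edge from (243,186) to (374,186). Pictures: 13.

```bash
python3 - <<'E'
from h import *
np.set_printoptions(precision=4,suppress=True)
T=np.load("pics/w13T.npy")
P=wpx2w(T,[(236,20),(374,15),(374,148),(237,150)],.02)[:,:2]; print("B",P.mean(0),P.tolist())
print("Bsock",wpx2w(T,[(304,79)],.02),"Asock",wpx2w(T,[(304,246)],.02))
Q=wpx2w(T,[(243,186),(374,186)],.02)[:,:2]; print("A edge",Q,Q.mean(0)+[.055,0])
print("stem top px pred", w2wpx(T,T[:3,3]+[0,0,.0323]),"stem foot proj", w2wpx(T,T[:3,3]+[0,0,.0323-.09]))
E
```

```text
B [0.4606 0.0107] [[0.4051911291944945, -0.043334108448985255], [0.4061654917246441, 0.06727256260334825], [0.516711093338517, 0.06495028780888959], [0.5144530962677866, -0.04600553165795731]]
Bsock [[0.4598 0.0105 0.02  ]] Asock [[0.5982 0.0056 0.02  ]]
A edge [[ 0.5446 -0.0429]
 [ 0.5479  0.0649]] [0.6013 0.011 ]
stem top px pred [[326.5269 354.3703]] stem foot proj [[326.2731 264.9588]]
```

```bash
python3 -m inch '[[[2.9,-0.43,0],[0,0,0],0],[[2.9,-0.43,0],[0,0,0],0],[[2.9,-0.43,0],[0,0,0],0],[[2.9,-0.43,0],[0,0,0],0],[[0,0,4],[0.004,0.006,0],0],[[0,0,3.5],[0,0,0],0],[[0,0,0],[0,0,0],0],[[0,0,0],[0,0,0],0]]'
python3 - <<'E'
from h import *
s=st(); print(s["eef_rot"].T@(np.array([.4617,.0107,.075])-s["ee_pos"])*100)
E
```

```text
time: 35.37
ee_pos: [0.4598, 0.013, 0.0965]
eef_rot: [[-1.0, 0.019, -0.005], [0.019, 1.0, -0.0], [0.005, -0.0, -1.0]]
ft_force: [0.1, 0.4, -0.0]
opening: 0.342
t 35.37 p [0.4598 0.013  0.0965] F [ 0.1  0.4 -0. ] op 0.342 
R [[-1.0, 0.019, -0.005], [0.019, 1.0, -0.0], [0.005, -0.0, -1.0]] q [-1.500e+00 -1.000e-01  1.253e+02 -0.000e+00  5.520e+01 -9.040e+01]
[-0.20928077 -0.22646016  2.1526567 ]
```

```bash
python3 -m inch '[[[-0.2,-0.23,0.8],[0,-0.005,0],0],[[0,0,0],[0,0,0],0],[[0,0,0],[0,0,0],0]]'
python3 -m inch '[[[0,0,0.6],[0,0,0],0],[[0,0,0.6],[0,0,0],0],[[0,0,0],[0,0,0],0]]'
```

```text
time: 35.62
ee_pos: [0.4651, 0.0096, 0.0909]
eef_rot: [[-1.0, 0.021, 0.006], [0.021, 1.0, -0.001], [-0.006, -0.0, -1.0]]
ft_force: [0.0, -0.0, -1.0]
opening: 0.347
time: 35.87
ee_pos: [0.4631, 0.0095, 0.0767]
eef_rot: [[-1.0, 0.021, 0.003], [0.021, 1.0, -0.0], [-0.003, -0.0, -1.0]]
ft_force: [-0.1, -0.4, -0.5]
opening: 0.341
```

```bash
python3 -m inch '[[[0.12,0.1,0.5],[0,0,0],0],[[0,0,0.3],[0,0,0],0],[[0,0,0],[0,0,0],0]]'
python3 -m inch '[[[0,0,0.3],[0,0,0],0],[[0,0,0],[0,0,0],0],[[0,0,0],[0,0,0],0]]'
```

```text
time: 36.12
ee_pos: [0.462, 0.0108, 0.0689]
eef_rot: [[-1.0, 0.021, 0.003], [0.021, 1.0, 0.0], [-0.003, 0.0, -1.0]]
ft_force: [0.6, 1.1, -0.4]
opening: 0.343
time: 36.37
ee_pos: [0.4625, 0.0106, 0.0666]
eef_rot: [[-1.0, 0.021, 0.004], [0.021, 1.0, -0.0], [-0.004, -0.0, -1.0]]
ft_force: [1.1, 1.9, -1.1]
opening: 0.344
```

```bash
python3 -m inch '[[[0,0,0.25],[0,0,0],0],[[0,0,0],[0,0,0],0],[[0,0,0],[0,0,0],0]]'
python3 -m inch '[[[0,0,0.2],[0,0,0],0],[[0,0,0],[0,0,0],0],[[0,0,0],[0,0,0],0]]'
```

```text
time: 36.62
ee_pos: [0.4626, 0.0106, 0.0642]
eef_rot: [[-1.0, 0.021, 0.004], [0.021, 1.0, -0.0], [-0.004, -0.0, -1.0]]
ft_force: [0.6, 2.4, 1.7]
opening: 0.344
time: 36.87
ee_pos: [0.4635, 0.0103, 0.0633]
eef_rot: [[-1.0, 0.021, 0.006], [0.021, 1.0, -0.001], [-0.006, -0.001, -1.0]]
ft_force: [-1.4, 2.5, 7.9]
opening: 0.343
```

```bash
python3 -m inch '[[[0,0,-0.1],[0,0,0],30],[[0,0,0],[0,0,0],45],[[0,0,0],[0,0,0],60],[[0,0,0],[0,0,0],60],[[0,0,0],[0,0,0],60]]'
python3 -m inch '[[[0,0,-2],[0,0,0],60],[[0,0,-3.5],[0,0,0],60],[[0,0,-4],[0,0,0],60],[[0,0,-4],[0,0,0],60],[[0,0,-3],[0,0,0],60],[[-4,0,0],[0,0,0],60],[[-4,0,0],[0,0,0],60],[[-4,0,0],[0,0,0],60]]'
python3 -m inch '[[[0,0,0],[0,0,0],60],[[0,0,0],[0,0,0],60]]'
python3 - <<'E'
from h import *
s=st(); w=eyes.grab_frame("wrist"); np.save("pics/w14T.npy",wpose(s)); cv2.imwrite("pics/w14.png",w[:,:,::-1])
E
```

```text
time: 37.28
ee_pos: [0.4624, 0.0102, 0.0629]
eef_rot: [[-1.0, 0.021, 0.004], [0.021, 1.0, -0.001], [-0.004, -0.001, -1.0]]
ft_force: [-0.5, 0.9, -0.4]
opening: 0.596
time: 37.95
ee_pos: [0.5837, 0.0079, 0.2308]
eef_rot: [[-1.0, 0.021, 0.008], [0.021, 1.0, -0.001], [-0.008, -0.001, -1.0]]
ft_force: [-0.3, 0.4, -0.2]
opening: 0.604
time: 38.12
ee_pos: [0.5828, 0.0078, 0.227]
eef_rot: [[-1.0, 0.021, 0.001], [0.021, 1.0, -0.001], [-0.001, -0.001, -1.0]]
ft_force: [-1.3, 0.3, -0.6]
opening: 0.597
t 38.12 p [0.5828 0.0078 0.227 ] F [-1.3  0.3 -0.6] op 0.597 
R [[-1.0, 0.021, 0.001], [0.021, 1.0, -0.001], [-0.001, -0.001, -1.0]] q [ -1.7   5.6 104.3  -0.   70.  -90.4]
```

View pics/w14.png

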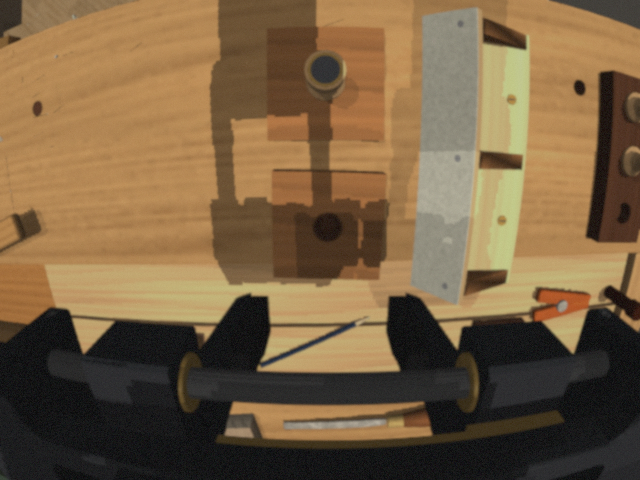

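The stem stands in B. A's socket is at (327,227), with corners (273,171), (386,172), (380,280) and (275,277). Pictures: 14.

```bash
python3 - <<'E'
from h import *
np.set_printoptions(precision=4,suppress=True)
T=np.load("pics/w14T.npy")
P=wpx2w(T,[(273,172),(386,173),(380,280),(275,277)],.02)[:,:2]; print("A",P.mean(0),P.tolist())
print("Asock",wpx2w(T,[(327,227)],.02),"Bstem top",wpx2w(T,[(325,69)],.096))
g=wpx2w(T,[(633,107),(632,161)],.102);print(g)
s=st(); print(s["eef_rot"].T@(np.array([.5205,.3715,.15])-s["ee_pos"])*100)
E
```

```text
A [0.601  0.0088] [[0.5445952786494722, -0.04314189570689911], [0.5477940275255418, 0.06501193433486196], [0.6586961461313714, 0.061242147949105805], [0.6529773892736552, -0.04780599543829581]]
Asock [[0.6005 0.0073 0.02  ]] Bstem top [[0.4597 0.009  0.096 ]]
[[0.465  0.2914 0.102 ]
 [0.516  0.2941 0.102 ]]
t 38.17 p [0.5815 0.008  0.2273] F [-0.4 -0.8  0.1] op 0.599 
R [[-1.0, 0.021, 0.001], [0.021, 1.0, -0.001], [-0.001, -0.001, -1.0]] q [ -1.6   5.4 104.4  -0.   70.  -90.4]
[ 6.8691 36.2234  7.6986]
```

```bash
python3 -m inch '[[[0.69,3.62,0],[0,0,0],60],[[0.69,3.62,0],[0,0,0],60],[[0.69,3.62,0],[0,0,0],60],[[0.69,3.62,0],[0,0,0],60],[[0.69,3.62,0],[0,0,0],60],[[0.69,3.62,0],[0,0,0],60],[[0.69,3.62,0],[0,0,0],60],[[0.69,3.62,0],[0,0,0],60]]'
python3 -m inch '[[[0.69,3.62,0],[0,0,0],60],[[0.69,3.62,0],[0,0,0],60],[[0,0,4],[0,0,0],60],[[0,0,4],[0,0,0],60],[[0,0,0],[0,0,0],60],[[0,0,0],[0,0,0],60]]'
python3 - <<'E'
from h import *
s=st(); print(s["eef_rot"].T@(np.array([.5205,.3715,.0695])-s["ee_pos"])*100)
E
```

```text
time: 38.83
ee_pos: [0.5306, 0.2997, 0.2288]
eef_rot: [[-1.0, 0.021, 0.004], [0.021, 1.0, -0.001], [-0.004, -0.001, -1.0]]
ft_force: [0.5, -0.3, 0.7]
opening: 0.601
time: 39.33
ee_pos: [0.5175, 0.3695, 0.1458]
eef_rot: [[-1.0, 0.02, -0.002], [0.02, 1.0, -0.005], [0.002, -0.005, -1.0]]
ft_force: [0.9, 0.7, 0.6]
opening: 0.599
t 39.33 p [0.5175 0.3695 0.1458] F [0.9 0.7 0.6] op 0.599 
R [[-1.0, 0.02, -0.002], [0.02, 1.0, -0.005], [0.002, -0.005, -1.0]] q [ 33.4  15.1 102.   -0.2  63.  -55.4]
[-0.30640899  0.24515033  7.62373352]
```

```bash
python3 -m inch '[[[-0.3,0.2,2.6],[0,0,0],60],[[0,0,2.6],[0,0,0],60],[[0,0,2.3],[0,0,0],60],[[0,0,0],[0,0,0],60],[[0,0,0],[0,0,0],60]]'
python3 - <<'E'
from h import *
s=st(); print(s["eef_rot"].T@(np.array([.5205,.3715,.0695])-s["ee_pos"])*100)
E
```

```text
time: 39.75
ee_pos: [0.5245, 0.3728, 0.0748]
eef_rot: [[-1.0, 0.022, 0.005], [0.022, 1.0, -0.0], [-0.005, -0.0, -1.0]]
ft_force: [-0.3, -0.0, 0.6]
opening: 0.601
t 39.75 p [0.5245 0.3728 0.0748] F [-0.3 -0.   0.6] op 0.601 
R [[-1.0, 0.022, 0.005], [0.022, 1.0, -0.0], [-0.005, -0.0, -1.0]] q [ 33.3  19.8 104.3  -0.2  55.7 -55.4]
[ 0.39719607 -0.13582681  0.53111608]
```

```bash
python3 -m inch '[[[0.3,-0.1,0.5],[0,0.004,0],60],[[0,0,0],[0,0,0],60],[[0,0,0],[0,0,0],45],[[0,0,0],[0,0,0],0],[[0,0,0],[0,0,0],0],[[0,0,0],[0,0,0],0],[[0,0,0],[0,0,0],0]]'
python3 -m inch '[[[0,0,-1.5],[0,0,0],0],[[0,0,-2.5],[0,0,0],0],[[0,0,-3],[0,0,0],0],[[0,0,-3.5],[0,0,0],0],[[0,0,0],[0,0,0],0],[[0,0,0],[0,0,0],0]]'
python3 - <<'E'
from h import *
s=st(); print(s["eef_rot"].T@(np.array([.6015,.0085,.16])-s["ee_pos"])*100)
E
```

```text
time: 40.33
ee_pos: [0.5216, 0.3725, 0.069]
eef_rot: [[-1.0, 0.021, 0.001], [0.021, 1.0, -0.0], [-0.001, -0.0, -1.0]]
ft_force: [0.3, -0.6, 3.4]
opening: 0.346
time: 40.83
ee_pos: [0.5228, 0.3737, 0.1764]
eef_rot: [[-1.0, 0.021, 0.005], [0.021, 1.0, 0.003], [-0.005, 0.003, -1.0]]
ft_force: [-0.5, -1.0, -1.6]
opening: 0.344
t 40.83 p [0.5228 0.3737 0.1764] F [-0.5 -1.  -1.6] op 0.344 
R [[-1.0, 0.021, 0.005], [0.021, 1.0, 0.003], [-0.005, 0.003, -1.0]] q [ 33.3  14.  100.1  -0.   65.6 -55.4]
[ -8.62050364 -36.34939928   1.57070427]
```

```bash
python3 -m inch '[[[-0.87,-3.63,0],[0,0,0],0],[[-0.87,-3.63,0],[0,0,0],0],[[-0.87,-3.63,0],[0,0,0],0],[[-0.87,-3.63,0],[0,0,0],0],[[-0.87,-3.63,0],[0,0,0],0],[[-0.87,-3.63,0],[0,0,0],0],[[-0.87,-3.63,0],[0,0,0],0],[[-0.87,-3.63,0],[0,0,0],0]]'
python3 -m inch '[[[-0.87,-3.63,0],[0,0,0],0],[[-0.87,-3.63,0],[0,0,0],0],[[0,0,3],[0.003,0.005,0],0],[[0,0,3],[0,0,0],0],[[0,0,2],[0,0,0],0],[[0,0,0],[0,0,0],0],[[0,0,0],[0,0,0],0]]'
python3 - <<'E'
from h import *
s=st(); print(s["eef_rot"].T@(np.array([.602,.008,.08])-s["ee_pos"])*100)
w=eyes.grab_frame("wrist"); np.save("pics/w15T.npy",wpose(s)); a=eyes.grab_frame("scene")
c=np.hstack([cv2.resize(w,(400,300)),cv2.resize(a[190:340,220:420],(400,300))]); cv2.imwrite("pics/p15.png",c[:,:,::-1])
P=[[.6008+a*.055*1-b*-.0012,.008+b*.055-a*.0015,.02] for a in(-1,1) for b in(-1,1)]+[[.6008,.008,.02]]
print("pred scene",np.round((w2px("scene",P)-[220,190])*2+[400,0])); print("pred wrist",np.round(w2wpx(wpose(s),P)*.625))
E
```

```text
time: 41.5
ee_pos: [0.5832, 0.0788, 0.171]
eef_rot: [[-1.0, 0.021, -0.003], [0.021, 1.0, -0.001], [0.003, -0.001, -1.0]]
ft_force: [1.5, 0.6, -0.6]
opening: 0.34
time: 42.08
ee_pos: [0.5975, 0.0075, 0.0902]
eef_rot: [[-1.0, 0.021, -0.011], [0.021, 1.0, -0.003], [0.011, -0.003, -1.0]]
ft_force: [0.2, 0.3, -0.7]
opening: 0.34
t 42.08 p [0.5975 0.0075 0.0902] F [ 0.2  0.3 -0.7] op 0.34 
R [[-1.0, 0.021, -0.011], [0.021, 1.0, -0.003], [0.011, -0.003, -1.0]] q [ -1.6  14.9 108.9  -0.2  56.8 -90.2]
[-0.45654187  0.062794    1.0193693 ]
pred scene [[694. 140.]
 [602. 163.]
 [644.  96.]
 [557. 115.]
 [625. 127.]]
pred wrist [[148. 111.]
 [263. 111.]
 [155. 211.]
 [254. 211.]
 [205. 165.]]
```

View pics/p15.png

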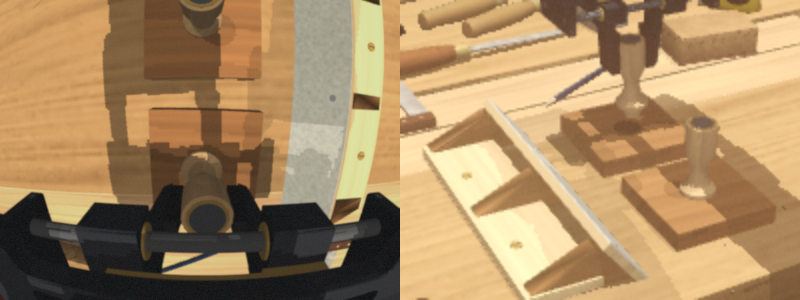

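Wrist: A's near edge at (149,110)–(263,111) matches the prediction, so A is unmoved; the stem hovers above the socket and B's stem stands. Pictures: 15.

```bash
python3 -m inch '[[[-0.4,0.05,0.2],[-0.003,-0.01,0],0],[[0,0,0],[0,0,0],0],[[0,0,0],[0,0,0],0]]'
python3 -m inch '[[[0,0,0.5],[0,0,0],0],[[0,0,0.5],[0,0,0],0],[[0,0,0],[0,0,0],0]]'
```

```text
time: 42.43
ee_pos: [0.6053, 0.0081, 0.0928]
eef_rot: [[-1.0, 0.021, 0.008], [0.021, 1.0, -0.001], [-0.008, -0.0, -1.0]]
ft_force: [0.9, -0.0, -1.0]
opening: 0.343
time: 42.68
ee_pos: [0.6034, 0.008, 0.0802]
eef_rot: [[-1.0, 0.021, 0.003], [0.021, 1.0, -0.001], [-0.003, -0.0, -1.0]]
ft_force: [0.2, 0.2, -1.4]
opening: 0.342
```

```bash
python3 -m inch '[[[0.12,0,0.5],[0,0,0],0],[[0,0,0.5],[0,0,0],0],[[0,0,0],[0,0,0],0]]'
python3 -m inch '[[[0,0,0.3],[0,0,0],0],[[0,0,0.2],[0,0,0],0],[[0,0,0],[0,0,0],0]]'
```

```text
time: 42.93
ee_pos: [0.6023, 0.0081, 0.07]
eef_rot: [[-1.0, 0.021, 0.003], [0.021, 1.0, -0.0], [-0.003, -0.0, -1.0]]
ft_force: [-0.5, 0.4, -1.9]
opening: 0.343
time: 43.18
ee_pos: [0.6034, 0.0083, 0.0663]
eef_rot: [[-1.0, 0.021, 0.006], [0.021, 1.0, -0.0], [-0.006, 0.0, -1.0]]
ft_force: [-0.3, 1.4, 0.3]
opening: 0.342
```

```bash
python3 -m inch '[[[0.05,0,0.25],[0,0,0],0],[[0,0,0],[0,0,0],0],[[0,0,0],[0,0,0],0]]'
python3 -m inch '[[[0,0,0.2],[0,0,0],0],[[0,0,0],[0,0,0],0],[[0,0,0],[0,0,0],0]]'
```

```text
time: 43.43
ee_pos: [0.603, 0.008, 0.0641]
eef_rot: [[-1.0, 0.021, 0.006], [0.021, 1.0, -0.001], [-0.006, -0.0, -1.0]]
ft_force: [0.7, 1.6, 1.2]
opening: 0.346
time: 43.68
ee_pos: [0.6035, 0.008, 0.0628]
eef_rot: [[-1.0, 0.021, 0.007], [0.021, 1.0, -0.0], [-0.007, -0.0, -1.0]]
ft_force: [-0.1, 3.3, 5.2]
opening: 0.339
```

```bash
python3 -m inch '[[[0,0,0.15],[0,0,0],0],[[0,0,0],[0,0,0],0],[[0,0,-0.15],[0,0,0],20],[[0,0,0],[0,0,0],45],[[0,0,0],[0,0,0],60],[[0,0,0],[0,0,0],60],[[0,0,0],[0,0,0],60]]'
python3 -m inch '[[[0,0,-2],[0,0,0],60],[[0,0,-3.5],[0,0,0],60],[[0,0,-4],[0,0,0],60],[[0,0,-4],[0,0,0],60],[[-1,-3.5,-2],[0,0,0],60],[[-1,-3.5,0],[0,0,0],60],[[-1,-3.5,0],[0,0,0],60],[[0,0,0],[0,0,0],60]]'
python3 -m inch '[[[0,-3.5,0],[0,0,0],60],[[0,-3.5,0],[0,0,0],60],[[0,0,0],[0,0,0],60],[[0,0,0],[0,0,0],60]]'
python3 - <<'E'
from h import *
s=st(); a=eyes.grab_frame("scene"); b=eyes.grab_frame("side")
A=cv2.resize(a[180:360,140:420],None,fx=2,fy=2); B=cv2.resize(b[180:400,230:490],None,fx=1,fy=1)
c=np.hstack([A,np.pad(B[:, :240],((0,140),(0,0),(0,0)))]); print(c.shape); cv2.imwrite("pics/p16.png",c[:,:,::-1])
# predicted stem axes: foot-of-collar and top
for bx in((.4605,.0105),(.601,.008)):
    P=[[*bx,.02],[*bx,.096]]; print("scene",(w2px("scene",P)-[140,180])*2,"side",w2px("side",P)-[230,180]+[560,0])
E
```

```text
time: 44.27
ee_pos: [0.6021, 0.0075, 0.0612]
eef_rot: [[-1.0, 0.021, 0.004], [0.021, 1.0, -0.001], [-0.004, -0.001, -1.0]]
ft_force: [0.0, 0.4, 0.2]
opening: 0.599
time: 44.93
ee_pos: [0.6311, -0.1035, 0.2179]
eef_rot: [[-1.0, 0.024, 0.008], [0.024, 1.0, -0.004], [-0.008, -0.004, -1.0]]
ft_force: [0.1, -0.3, 0.3]
opening: 0.601
time: 45.27
ee_pos: [0.6276, -0.1688, 0.2161]
eef_rot: [[-1.0, 0.024, 0.004], [0.024, 1.0, 0.0], [-0.004, 0.0, -1.0]]
ft_force: [0.5, 0.0, -0.9]
opening: 0.597
t 45.27 p [ 0.6276 -0.1688  0.2161] F [ 0.5  0.  -0.9] op 0.597 
R [[-1.0, 0.024, 0.004], [0.024, 1.0, 0.0], [-0.004, 0.0, -1.0]] q [-1.730e+01  1.310e+01  9.680e+01  1.000e-01  6.990e+01 -1.059e+02]
(360, 800, 3)
scene [[452.97405782 211.19097551]
 [458.0692512  143.67731774]] side [[695.00268371  66.39088636]
 [697.52840656  43.49614172]]
scene [[384.47607967 147.0256432 ]
 [386.79257983  84.15619398]] side [[647.02118014  79.19516431]
 [647.52657617  55.94736354]]
```

View pics/p16.png

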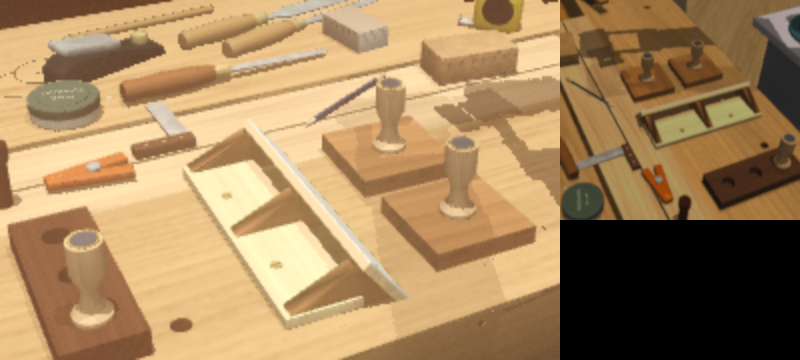

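Both stems stand upright. Their tops, at about (462,142) and (390,83), and their collars, at (458,211) and (389,147), agree with the fully-home predictions to about 5 enlarged pixels. The spare is in the rack and the bystanders are in place. Pictures: 16.

```bash
python3 -c "
from workcell import workorder; print(workorder.job_done())"
```

```text
the job is handed in; nothing more can be done
None
```

I turned over both bases that were present and stood a stem in each socket. I handed the job in at about 45 s of robot time. It returned no verdict.

**What was done:** Each base was pushed up to lean on the fence, pinched by its top edge and laid down flat with its socket up. I saw no third base in any view. The third stem stays in the rack.

**Last checks:**
- **Fit:** both stems bottomed at about the expected depth. The TCP stopped at 63.3 mm for base B and 62.8 mm for base A, against about 63.5 mm and 63 mm worked out, with the push force rising each time.
- **Upright:** the final scene and side pictures show both stems upright and both bases flat. In the scene picture, collars and cup tops lie within about 5 enlarged pixels (roughly 3 mm) of the fully-home prediction. That shift is nearly constant and fits the calibration tolerance.
- **Bystanders:** the sanding block and try square look unmoved. The gripper was clear of everything at hand-in.

**What disagreed or went wrong:**
- The TCP often sat 3–6 mm off the commanded pose, so I corrected it step by step.
- Fence yaw came out between -1.1° and -2.3° depending on the measurement, and base A's socket x differed by up to 8 mm between views. I used the close-up value.
- The last joint came within 0.2° of its limit on the first base, so I backed the tilt off.
- Setting down the first base gave a 31 N contact, and the wrist force peaked at about 35 N.

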